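Set up the tile-moulding jig in the pottery room

ROBOT

A 6-joint arm with a two-finger parallel gripper is mounted at the origin on the work surface. World frame = base frame: x ahead of the robot, y to its left, z up, the work surface at z = 0. Lengths are in m, angles in rad, forces in N, time in s.
With the tool pointing down it reaches from about 0.375 to 0.9 m from the base axis. Payload 3.1 kg.
Tool frame: the origin (TCP) lies at the very end of the fingers, on their centre line; the grasp point (between the pads) lies 19 mm behind it; x points along the fingers, y is the direction in which the jaws open and shut, and the axes are right-handed (so a half turn about x gives the same grasp; the last joint's range is limited). The gripper opens to 85 mm and grips with 20 to 120 N. Pads are 22 mm wide; open, the fingers measure 114 mm over their backs; the gripper's body (76 mm by 85 mm) begins 54 mm behind the grasp point. The pads swing forward as they close: fully open they stand 13 mm farther back than shut.
Start: joints at [-1.357, 0.527, 1.433, -0, 1.181, -0.178], TCP at [0.239, -0.578, 0.231] pointing down, gripper open.
Joint ranges: [-3.08, 3.08], [-0.75, 2.2], [0.22, 2.44], [-1.43, 4.57], [0, 2.65], [-2.85, 2.85]. Speed limits (rad/s): [2.79, 2.79, 3.14, 3.14, 3.14, 3.14].

INTERFACE

Orientations are given as a unit quaternion [x, y, z, w].
In Python, from station import sense, snapshot, camera_model, sign_off gives the robot as it stands.
- The arm moves only by the tool step_arm, never from a script. Its argument "increments" is one flat list of numbers, 5 for each row, row after row: the shift along the tool's x, y, z in units of 60 mm (1.0 is 60 mm), then the turn about the tool's x in units of 5 degrees (1.0 is 5 degrees), then the closure, from 0 (fully open) to 1 (shut). A call has exactly 5 rows; each row is the pose to reach, as a shift and turn from the pose measured when the call began, along the tool's axes at that moment; what a row does not reach only later rows make up. A row lasts 1/8 s, in which the tool goes at most 62.5 mm and 10.7 degrees, less where a joint would pass 70% of its speed; a pose out of reach is approached as far as the arm can. A call with a gripper value outside its range is refused whole. The fingers move at their own pace and stop on an object; "grip_force" is the grip in N (left out, the last holds). Time passes only in rows, so rows that repeat a pose let the fingers close, or fill a call up. It gives the time, the measured TCP pose, the force and the opening at its end, in the units of the state.
- sense(): the state, without advancing time (a new reading comes with each control period).
- snapshot(name): name is "scene" or "top"; returns the picture (480x640x3 uint8, blue, green, red); there is no depth.
- camera_model(name): a dict with "vertical_fov" (degrees; the focal length in pixels is half the picture's height over the tangent of half this angle, whatever the lens; pixels are square), "cx", "cy" (the principal point, pixels), "D" ([k1, k2, p1, p2, k3] as OpenCV has them; the pictures are not rectified), "R" (3x3) and "t" (3): a world point X has camera coordinates R X + t. Camera axes: x right, y down, z forward; pixel columns grow to the right and rows downward; lengths in m; the calibration is good to about 2 mm. A picture is of the moment at which its call begins. camera_model takes no time and is no camera call.
- sign_off(): hands the job in, once; it reports no verdict.
The state is a dict: "t": time; "q": joint angles; "qd": joint speeds; "tau": joint torques, N m; "tcp_pos": TCP position; "tool_rot": TCP orientation; "force": force on the tool from outside, world axes, zero at the start; "ft_torque": the same for the moment, N m; "finger_gap": opening from 0.0 (shut) to 1.0 (fully open).
Only numpy, scipy, OpenCV 4.12 (cv2) and the standard library are available. Lean on these libraries where they do the work, as an engineer would, in place of code of your own. Each camera call takes 0.05 s, during which the arm holds its last target. There are 200 camera calls.

TASK

Get the tile-moulding jig ready for the next class. First shut its air valve fully, then press the bleed plunger right down to its stop for a moment to empty the line. With the air still off, lay every mould frame that is on the table flat on the one already on the jig, drive both tapered pins fully home through the frames and the jig so that the whole stack is pulled into line, and only then turn the air fully back on; leave the bowls, pots and other things where they are.

Things in the scene. Friction and masses are not known exactly. Their poses are not given: they have to be found in the camera images.
- bed: The jig, fixed: a grey stand with a steel bed plate 190 x 130 mm whose top is 74 mm above the table, with two black ejector pads flush in it. Origin: centre of its underside on the table; own x is the long side, z up. The bed plate is 14 mm thick and hollow below, with a 21 mm hole through it at x = -67.5 and +67.5 mm, so that pins may reach down to the table.
- bed_top (a point): Centre of the bed plate's top face.
- bed_hole_a (a point): Centre of the bed plate's pin hole at own x = -67.5 mm, at the top face.
- bed_hole_b (a point): The same for the hole at own x = +67.5 mm.
- frame0: Grey hard-plastic mould frame lying on the bed, up to 6.5 mm out of line at its holes. Flat plate 170 x 96 x 12 mm, 0.18 kg. Along own x (long side): 35 mm end rail, 40 x 68 mm window, centre bar 20 mm wide (x -10 to 10) and 68 mm long, window, end rail. 21 mm holes through the end rails at x = -67.5 and +67.5 mm, y = 0. Half a turn makes no difference. Origin: centre of its underside, z up.
- frame1: Mould frame the same as frame0, 170 x 96 x 12 mm, centre bar 20 mm wide, origin at the centre of its underside. Starts flat on the table, or absent (two or three of frame1 to frame3 are there).
- frame2: Mould frame the same as frame0, 170 x 96 x 12 mm, centre bar 20 mm wide, origin at the centre of its underside. Starts flat on the table, or absent.
- frame3: Mould frame the same as frame0, 170 x 96 x 12 mm, centre bar 20 mm wide, origin at the centre of its underside. Starts flat on the table, or absent.
- stand: Wooden pin stand, fixed, 56 x 150 mm, top face 96 mm above the table, with two 24 mm holes at own y = -40 and +40 mm in which the pins hang by their flanges. Origin: centre of its underside; x across it.
- pin1: Polished steel tapered alignment pin, hanging upright in the stand. Origin: centre of its lower tip, own z up the pin. Tip 6 mm across, widening evenly to 20 mm at 30 mm, then parallel to 92 mm, where a flange 34 mm across and 6 mm thick starts; round grip 28 mm across from 98 to 124 mm (the top). 0.22 kg. When home, the flange's underside (at 92 mm) rests on the top frame.
- pin2: The second tapered pin, the same as pin1.
- valve (a joint): Ball valve on the air line, a lever turning about an upright axis, in rad: 0 = fully open (lever along the pipe, towards the airline's +y), 1.571 = fully shut (lever across the pipe, towards the airline's +x, away from the robot); turning it clockwise seen from above shuts it. Hard stops at both ends; stays where it is left; needs about 2 N at the grip.
- valve_grip (a point): Middle of the lever's black sleeve, 60 mm from the axis. The sleeve is 20 mm wide, 56 mm long (30 to 86 mm from the axis) and 14 mm high. There is at least 18 mm of free space below it all the way round, and nothing beside it. This point moves with the lever.
- valve_axis (a point): Point on the lever's turning axis at the height of valve_grip (90 mm above the table); fixed.
- airline: The air line, fixed: grey base plate 90 x 200 mm on the table with a steel pipe 22 mm thick along own y, its axis 45 mm up, a brass ball valve in the middle, a gauge at y = +58 mm and the bleed block at y = -62 mm. Origin: centre of its underside, z up.
- bleed (a joint): Bleed plunger: how far it is pressed, m. 0 = up, 0.012 = at its stop. A spring returns it (2 N at first, 8 N at the stop).
- bleed_top (a point): Centre of the top of the plunger's round steel head (36 mm across), 107 mm above the table when up; press straight down. Moves with it.
- water_bowl: Bystander: white bowl, 68 mm wide, 34 mm high. Leave alone.
- stone: Bystander: blue painted stone, 54 mm wide, 32 mm high. Leave alone.
- pinch_pot: Bystander: off-white clay pot, 68 mm wide, 80 mm high. Leave alone.
- brush: Bystander: brush, 190 mm long. Leave alone.
- glaze_bowl: Bystander: blue bowl, 84 mm wide. Leave alone.
- glaze_jar: Bystander: jar, 64 mm wide, 85 mm high. Leave alone.

How it is judged:
On the way, in this order (a step that is already met when the one before it is completed fails the run):
1. the air valve is turned fully shut (value of joint valve above 1.48 rad), for 0.2 s.
2. with the valve shut, the bleed plunger is held down at its stop (value of joint valve above 1.48 rad and value of joint bleed above 0.0105 m), for 0.3 s.
3. with the valve shut, all frames lie on the bed, in line within 2.5 mm and 0.025 rad, and both pins are fully home (value of joint valve above 1.48 rad and horizontal distance between each of frame0, frame1, frame2, frame3 and bed_top below 0.0025 m and angle between the x axis of each of frame0, frame1, frame2, frame3 and the x axis of bed, either way round below 0.025 rad and height (world z) of each of frame0, frame1, frame2, frame3 above 0.07 m and angle between each of frame0, frame1, frame2, frame3's own z axis and vertical below 0.04 rad and (horizontal distance between pin1 and bed_hole_a below 0.004 m or horizontal distance between pin1 and bed_hole_b below 0.004 m) and (z of pin1 in the frame of frame0 below -0.0775 m or z of pin1 in the frame of frame1 below -0.0775 m or z of pin1 in the frame of frame2 below -0.0775 m or z of pin1 in the frame of frame3 below -0.0775 m) and angle between each of pin1, pin2's own z axis and vertical below 0.05 rad and (horizontal distance between pin2 and bed_hole_a below 0.004 m or horizontal distance between pin2 and bed_hole_b below 0.004 m) and (z of pin2 in the frame of frame0 below -0.0775 m or z of pin2 in the frame of frame1 below -0.0775 m or z of pin2 in the frame of frame2 below -0.0775 m or z of pin2 in the frame of frame3 below -0.0775 m)), for 0.3 s.
At the end, for the whole second after the job is handed in: Every frame lies flat in one stack on the bed, its centre within 2.5 mm of the bed's and its long axis within 0.025 rad; each pin stands upright in a bed hole with its flange within 2.5 mm of the top frame; everything is at rest and the valve is fully open (within 0.08 rad of its stop) (value of joint valve below 0.08 rad and horizontal distance between each of frame0, frame1, frame2, frame3 and bed_top below 0.0025 m and angle between the x axis of each of frame0, frame1, frame2, frame3 and the x axis of bed, either way round below 0.025 rad and height (world z) of each of frame0, frame1, frame2, frame3 above 0.07 m and angle between each of frame0, frame1, frame2, frame3's own z axis and vertical below 0.04 rad and (horizontal distance between pin1 and bed_hole_a below 0.004 m or horizontal distance between pin1 and bed_hole_b below 0.004 m) and (z of pin1 in the frame of frame0 below -0.0775 m or z of pin1 in the frame of frame1 below -0.0775 m or z of pin1 in the frame of frame2 below -0.0775 m or z of pin1 in the frame of frame3 below -0.0775 m) and angle between each of pin1, pin2's own z axis and vertical below 0.05 rad and (horizontal distance between pin2 and bed_hole_a below 0.004 m or horizontal distance between pin2 and bed_hole_b below 0.004 m) and (z of pin2 in the frame of frame0 below -0.0775 m or z of pin2 in the frame of frame1 below -0.0775 m or z of pin2 in the frame of frame2 below -0.0775 m or z of pin2 in the frame of frame3 below -0.0775 m) and linear speed of each of frame0, frame1, frame2, frame3, pin1, pin2 below 0.02 m/s); the robot touches nothing.
It fails at once if a bystander is pushed more than 60 mm or knocked over (distance of any of water_bowl, stone, pinch_pot, brush, glaze_bowl, glaze_jar from where it was at the start of the episode above 0.06 m or angle between any of water_bowl, stone, pinch_pot, glaze_bowl, glaze_jar's own z axis and vertical above 0.6 rad).
Of frame1, frame2, frame3 only 2 to 3 are there at a start; the rules pass over those that are not, and their reading is None.
At some moment in a run one of frame1, frame2, frame3 may be knocked a few centimetres aside while the robot is not near it.
It also fails if it takes over 210 s, if anything falls off the work surface, if the arm or the gripper's body presses on something with over 40 N, if the wrist force passes 120 N, or if a joint passes its speed limit or range.

## Working session

There is one attempt and no reset: what is moved stays moved. The work goes in short steps, Python scripts to look and compute and a tool call to move; the robot and the scene stay as the last step left them, time stands still between calls to the robot, and variables do not carry over. Pictures are saved under pics/ and viewed, about 12 in all and at most 16, crops included, and the job is handed in when it is done.

Besides the shell and the picture viewer there is one more tool, called after "Emit:" as name(argument=value, ...) on one line, values as JSON. step_arm: Moves the arm, as the interface text tells. Its arguments: {"type":"object","properties":{"increments":{"type":"array","items":{"type":"number"}},"grip_force":{"type":"number"}},"required":["increments"]}

```bash
ls; mkdir -p pics
python3 - <<'E'
from station import *
import cv2
print(sense())
for n in("scene","top"):
    im=snapshot(n); cv2.imwrite(f"pics/{n}0.png",im); print(n,camera_model(n))
E
```

```text
pics
{'t': 0.0, 'q': array([-1.35745983e+00,  5.28473555e-01,  1.43387951e+00,  1.14103078e-05,
        1.18140492e+00, -1.78520596e-01]), 'qd': array([-2.88960952e-04,  8.34870177e-05, -1.28223246e-04,  1.11207382e-03,
        8.62953021e-04,  8.30733591e-04]), 'tau': array([-1.45212904e-03, -4.42357314e+01, -1.78023434e+01, -4.64202676e-04,
        8.43291578e-03, -3.95292503e-06]), 'tcp_pos': array([ 0.23855748, -0.57691819,  0.23033633]), 'tool_rot': array([-0.69356823, -0.13842163,  0.69358743, -0.13689061]), 'force': array([-0.33938654,  0.10489569, -0.36249158]), 'ft_torque': array([ 0.03430923, -0.00604346,  0.01628068]), 'finger_gap': 1.0010212055805237}
scene {'vertical_fov': 51.03927564816354, 'cx': 316.47366828775137, 'cy': 242.83668593312004, 'D': array([-0.1433903,  0.       ,  0.       ,  0.       ,  0.       ]), 'R': array([[ 0.29965556,  0.95404014, -0.00373512],
       [ 0.67236692, -0.21395878, -0.70862145],
       [-0.67685247,  0.20983099, -0.70557897]]), 't': array([-0.17712432, -0.35849211,  1.51162728])}
top {'vertical_fov': 43.5891924342308, 'cx': 319.008283573369, 'cy': 242.8132687224018, 'D': array([-0.05277714,  0.        ,  0.        ,  0.        ,  0.        ]), 'R': array([[ 0.01594937, -0.99985043,  0.00668832],
       [-0.98467008, -0.01686855, -0.17360959],
       [ 0.17369645, -0.00381683, -0.98479184]]), 't': array([-0.03812712,  0.61282154,  1.43531724])}
```

View pics/top0.png

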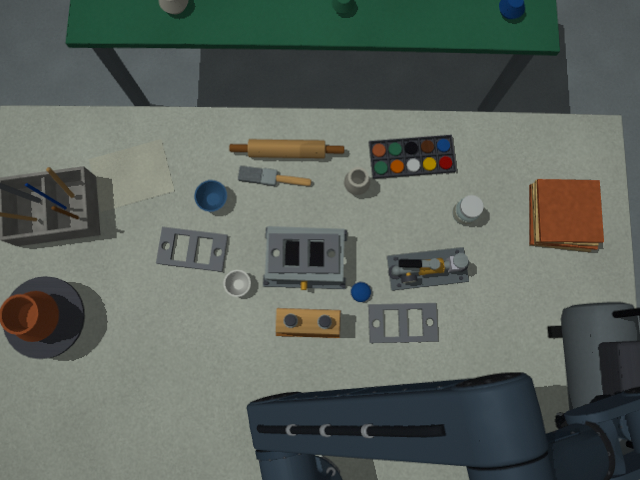

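View pics/scene0.png

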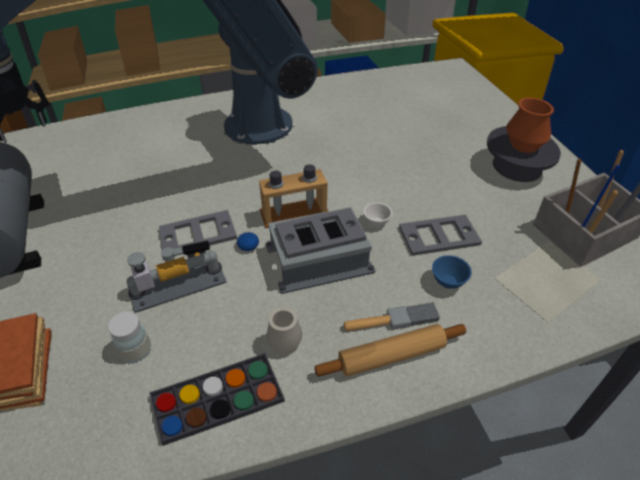

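```bash
cat > h.py <<'E'
import numpy as np, cv2
from scipy.spatial.transform import Rotation as Ro
from station import *
def K(n):
    c=camera_model(n); f=240/np.tan(np.radians(c["vertical_fov"]/2))
    return c,np.array([[f,0,c["cx"]],[0,f,c["cy"]],[0,0,1.]])
def ray(n,uv):
    c,k=K(n); p=cv2.undistortPoints(np.array(uv,float).reshape(-1,1,2),k,c["D"]).reshape(-1,2)
    d=np.c_[p,np.ones(len(p))]@c["R"]; return -c["R"].T@c["t"],d
def onz(n,uv,z):
    o,d=ray(n,uv); return o+d*((z-o[2])/d[:,2])[:,None]
def px(n,X):
    c,k=K(n); return cv2.projectPoints(np.array(X,float).reshape(-1,1,3),cv2.Rodrigues(c["R"])[0],c["t"],k,c["D"])[0].reshape(-1,2)
def tri(uvt,uvs):
    (o1,d1),(o2,d2)=ray("top",uvt),ray("scene",uvs); r=[]
    for a,b in zip(d1,d2):
        s=np.linalg.lstsq(np.c_[a,-b],o2-o1,rcond=None)[0]; r.append((*(o1+a*s[0]+o2+b*s[1])/2,np.linalg.norm(o1+a*s[0]-o2-b*s[1])))
    return np.array(r)
def crop(n,x0,y0,x1,y1,s,name,im=None):
    im=snapshot(n) if im is None else im
    cv2.imwrite(f"pics/{name}.png",cv2.resize(im[y0:y1,x0:x1],None,fx=s,fy=s,interpolation=cv2.INTER_CUBIC))
def yaw():  # heading of tool y in world (deg)
    y=Ro.from_quat(sense()["tool_rot"]).as_matrix()[:,1]; return np.degrees(np.arctan2(y[1],y[0]))
def plan(targets,start=None):
    """targets: (x,y,z,yawdeg of jaws) ; chained calls each relative to the previous target"""
    s=sense(); p=np.array(s["tcp_pos"]); a=yaw()
    if start: p,a=np.array(start[:3]),start[3]
    for t in targets:
        q=np.array(t[:3]); r=np.radians(a); d=q-p
        ty=np.array([np.cos(r),np.sin(r),0]); tz=np.cross([0,0,-1],ty)
        print(t,"->",np.round([-d[2]/.06,d@ty/.06,d@tz/.06,-((t[3]-a+180)%360-180)/5],3)); p,a=q,t[3]
E
python3 - <<'E'
from h import *
im=cv2.imread("pics/top0.png"); 
for p in[(165,250),(373,335),(192,215),(270,255),(300,275)]: print(p,im[p[1],p[0]])
crop("top",145,170,495,350,2.28,"top0c",im)
R=Ro.from_quat(sense()["tool_rot"]).as_matrix();print(R.round(3),yaw())
g=cv2.cvtColor(im,cv2.COLOR_BGR2GRAY)
hsv=cv2.cvtColor(im,cv2.COLOR_BGR2HSV)
for nm,(x0,y0,x1,y1) in {"L":(150,220,235,280),"R":(362,296,445,348)}.items():
    s=cv2.resize(g[y0:y1,x0:x1],None,fx=4,fy=4,interpolation=cv2.INTER_CUBIC)
    t,b=cv2.threshold(s,0,255,cv2.THRESH_BINARY_INV+cv2.THRESH_OTSU); print(nm,t)
    cs,h=cv2.findContours(b,cv2.RETR_CCOMP,cv2.CHAIN_APPROX_NONE)
    for c,hh in zip(cs,h[0]):
        if cv2.contourArea(c)>300:
            m=cv2.moments(c); u=np.array([m["m10"],m["m01"]])/m["m00"]; u=(u+.5)/4-.5+[x0,y0]
            print(cv2.contourArea(c)/16,"inner" if hh[3]>=0 else "outer",u.round(2),onz("top",[u],.012)[0].round(4))
E
```

```text
(165, 250) [95 94 89]
(373, 335) [95 92 88]
(192, 215) [132 143 137]
(270, 255) [95 92 88]
(300, 275) [122 123 113]
[[-0.     0.382 -0.924]
 [ 0.002 -0.924 -0.382]
 [-1.    -0.002 -0.   ]] -67.55025938049185
L 115.0
45.09375 outer [230.9 276.4] [0.5307 0.1931 0.012 ]
2590.375 outer [192.78 249.23] [0.5986 0.2933 0.012 ]
29.0625 inner [218.76 252.48] [0.5914 0.2266 0.012 ]
24.15625 inner [167.05 246.03] [0.6057 0.3597 0.012 ]
321.375 inner [204.4 250.7] [0.5953 0.2634 0.012 ]
314.59375 inner [181.34 247.98] [0.6013 0.3227 0.012 ]
R 114.0
2687.09375 outer [403.05 322.69] [ 0.4216 -0.2415  0.012 ]
38.875 inner [376.15 323.28] [ 0.4191 -0.1741  0.012 ]
35.03125 inner [429.5 322. ] [ 0.4242 -0.3079  0.012 ]
359.40625 inner [391.26 323.16] [ 0.42   -0.2119  0.012 ]
357.3125 inner [414.97 322.4 ] [ 0.4227 -0.2714  0.012 ]
59.4375 outer [366.13 298.68] [ 0.4802 -0.1489  0.012 ]
```

View pics/top0c.png

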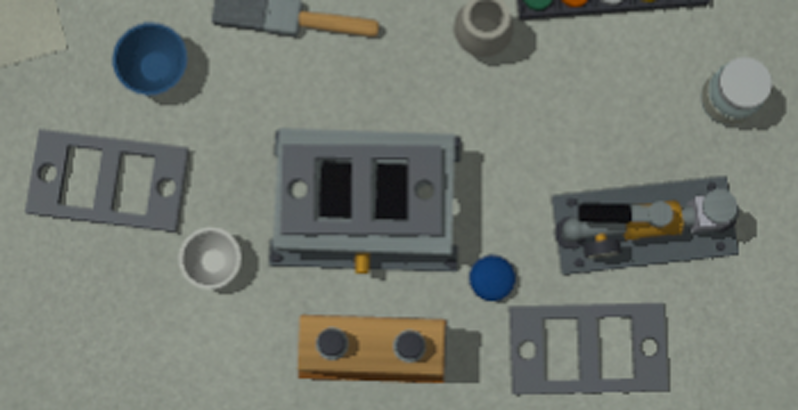

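Run:
```python
from h import *
t=cv2.imread("pics/top0.png"); s=cv2.imread("pics/scene0.png")
a=cv2.resize(t[222:292,258:353],None,fx=5,fy=5,interpolation=cv2.INTER_CUBIC) #475x350
b=cv2.resize(s[160:295,245:380],None,fx=4,fy=4,interpolation=cv2.INTER_CUBIC)[:, :]  #540x540 -> trimmed
c=cv2.resize(t[300:345,270:345],None,fx=5,fy=5,interpolation=cv2.INTER_CUBIC) #375x225
o=np.zeros((600,800,3),np.uint8); b=cv2.resize(s[165:285,255:375],None,fx=4,fy=4,interpolation=cv2.INTER_CUBIC)
b=cv2.resize(s[205:280,265:371],None,fx=3,fy=3,interpolation=cv2.INTER_CUBIC)
o[:350,:475]=a; o[350:575,:375]=c; o[350:575,400:718]=b
d=cv2.resize(s[160:195,260:325],None,fx=5,fy=5,interpolation=cv2.INTER_CUBIC); o[0:175,475:800]=d
e=cv2.resize(t[245:290,385:475],None,fx=3.6,fy=3.6,interpolation=cv2.INTER_CUBIC); o[180:180+e.shape[0],475:475+e.shape[1]]=e
cv2.imwrite("pics/mos.png",o)
```

```text
(no output)
```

View pics/mos.png

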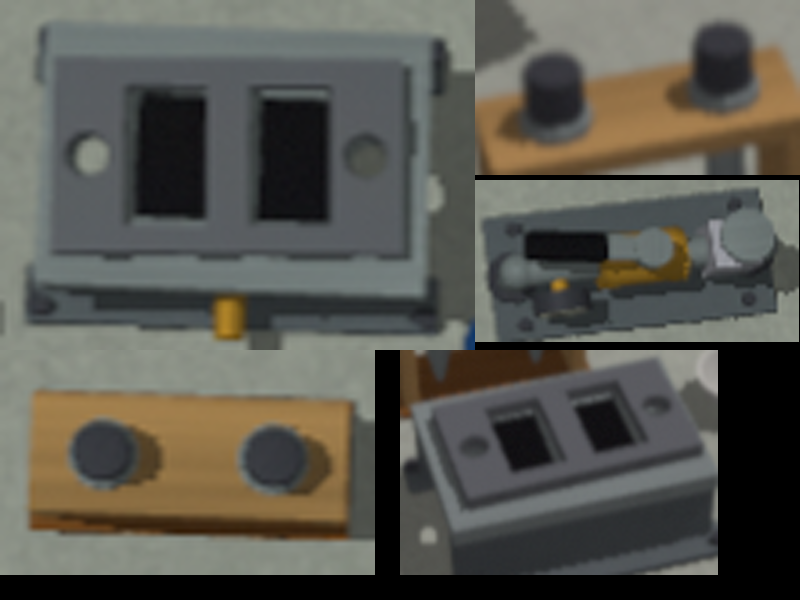

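Run:
```python
from h import *
f=lambda P,o,off,k:(np.array(P,float)-off+.5)/k-.5+np.array(o)
A=lambda P:f(P,(258,222),(0,0),5)
C=onz("top",A([(48,22),(434,38),(427,296),(39,284)]),.074); print("bed corners",C.round(4),"\nctr",C.mean(0).round(4),"sides",np.linalg.norm(C-np.roll(C,-1,0),axis=1).round(4))
for i,j in((1,0),(2,3)): print("yaw",np.degrees(np.arctan2(*(C[j]-C[i])[1::-1])))
H=onz("top",A([(91,154),(366,156)]),.084);print("f0 holes",H.round(4),H.mean(0),np.degrees(np.arctan2(*(H[0]-H[1])[1::-1])))
S=onz("scene",f([(475,446),(657,405)],(265,205),(400,350),3),.084);print("f0 holes scene",S.round(4),S.mean(0))
B=onz("scene",f([(415,408),(660,358),(720,465),(458,532)],(265,205),(400,350),3),.074);print("bed scene (first 2 corners hidden/approx)",B.round(4))
E=lambda P:f(P,(385,245),(475,180),3.6)
print("sleeve",onz("top",E([(567,246)]),.097),"axis disc",onz("top",E([(656,248)]),.097),"bleed",onz("top",E([(748,238)]),.107))
P=f([(103,453),(273,459)],(270,300),(0,350),5);Q=f([(722,42),(553,68)],(260,160),(475,0),5)
print("pins top",onz("top",P,.128).round(4),"scene",onz("scene",Q,.128).round(4),"\n",tri(P,Q).round(4))
```

```text
bed corners [[ 0.6496  0.1001  0.074 ]
 [ 0.6448 -0.0898  0.074 ]
 [ 0.5174 -0.0875  0.074 ]
 [ 0.5201  0.1005  0.074 ]] 
ctr [0.583  0.0058 0.074 ] sides [0.1899 0.1274 0.188  0.1295]
yaw 88.56702183345983
yaw 89.18647115184962
f0 holes [[ 0.5827  0.0764  0.084 ]
 [ 0.584  -0.0568  0.084 ]] [0.58330507 0.00978726 0.084     ] 90.55570029291526
f0 holes scene [[ 0.5848 -0.0561  0.084 ]
 [ 0.5836  0.0785  0.084 ]] [0.5842033  0.01121975 0.084     ]
bed scene (first 2 corners hidden/approx) [[ 0.5235 -0.0848  0.074 ]
 [ 0.5255  0.1028  0.074 ]
 [ 0.6445  0.1032  0.074 ]
 [ 0.6504 -0.0862  0.074 ]]
sleeve [[ 0.5603822  -0.24733637  0.097     ]] axis disc [[ 0.56000506 -0.30690341  0.097     ]] bleed [[ 0.56625293 -0.36641635  0.107     ]]
pins top [[ 0.4181  0.0358  0.128 ]
 [ 0.4166 -0.0426  0.128 ]] scene [[ 0.4258  0.0346  0.128 ]
 [ 0.4212 -0.0435  0.128 ]] 
 [[ 0.4184  0.0364  0.1224  0.0007]
 [ 0.4168 -0.0426  0.1247  0.    ]]
```

```bash
cat >> h.py <<'E'
AX=np.array([0.562,-0.307]); AY=93.
def lever(phi,off,r=.058):  # pusher centre: +off = ccw side of lever
    h=np.radians(AY-phi); u=np.array([np.cos(h),np.sin(h)]); n=np.array([-u[1],u[0]]); return AX+r*u+off*n
E
python3 - <<'E'
from h import *
p=lever(0,.045); m=(p+[.239,-.577])/2
plan([(*m,.23,-80),(*p,.20,-90),(*p,.078,-90)])
print("then, from p, per row:")
for ph,o in[(0,.023),(20,.024),(40,.025),(60,.025),(75,.024),(88,.022),(91,.0215)]: 
    print(ph,end=" ");plan([(*lever(ph,o),.078,-90)],(*p,.078,-90))
E
```

```text
(np.float64(0.37651309273697675), np.float64(-0.4142173025075836), 0.23, -80) -> [ 0.007 -1.629 -3.161  2.49 ]
(np.float64(0.5140261854739535), np.float64(-0.2514346050151672), 0.2, -90) -> [ 0.5   -2.274 -2.728  2.   ]
(np.float64(0.5140261854739535), np.float64(-0.2514346050151672), 0.078, -90) -> [2.033 0.    0.    0.   ]
then, from p, per row:
0 (np.float64(0.5359960352385541), np.float64(-0.25028321397782244), 0.078, -90) -> [-0.    -0.019 -0.366  0.   ]
20 (np.float64(0.556006244730806), np.float64(-0.24451740324079826), 0.078, -90) -> [-0.    -0.115 -0.7    0.   ]
40 (np.float64(0.5769393835916365), np.float64(-0.24563376483845584), 0.078, -90) -> [-0.    -0.097 -1.049  0.   ]
60 (np.float64(0.597026917065459), np.float64(-0.25444417177049283), 0.078, -90) -> [-0.     0.05  -1.383  0.   ]
75 (np.float64(0.6097448700801202), np.float64(-0.26625165793516936), 0.078, -90) -> [-0.     0.247 -1.595  0.   ]
88 (np.float64(0.6178618661488728), np.float64(-0.28002868356261745), 0.078, -90) -> [-0.     0.477 -1.731  0.   ]
91 (np.float64(0.6192143287880039), np.float64(-0.2834889264103444), 0.078, -90) -> [-0.     0.534 -1.753  0.   ]
```

Emit:
step_arm(increments=[0, -0.4, -0.8, 0.6, 1, 0, -0.8, -1.6, 1.2, 1, 0, -1.2, -2.4, 1.8, 1, 0, -1.63, -3.16, 2.5, 1, 0, -1.63, -3.16, 2.5, 1], grip_force=40)

```text
t: 0.72
tcp_pos: [0.378, -0.4104, 0.2303]
tool_rot: [-0.704, -0.065, 0.705, -0.061]
force: [-1.0, -1.0, -0.0]
finger_gap: 0.002
```

Emit:
step_arm(increments=[0.1, -0.6, -0.7, 0.5, 1, 0.2, -1.2, -1.4, 1, 1, 0.3, -1.7, -2.1, 1.5, 1, 0.5, -2.27, -2.73, 2, 1, 0.5, -2.27, -2.73, 2, 1])

```text
t: 1.35
tcp_pos: [0.5156, -0.2448, 0.1996]
tool_rot: [-0.706, -0.005, 0.708, -0.001]
force: [-0.6, 0.1, 0.4]
finger_gap: -0.004
```

Run:
```python
from h import *
s=sense();print(s["t"],s["tcp_pos"],yaw(),s["force"],s["finger_gap"])
p=lever(0,.045); plan([(*p,.078,-90)])
crop("top",380,220,480,310,6,"v1")
```

```text
1.35 [ 0.51559648 -0.24478707  0.19960173] -89.49794084876054 [-0.59974996  0.10588885  0.35378248] -0.004262291016818108
(np.float64(0.5140261854739535), np.float64(-0.2514346050151672), 0.078, -90) -> [2.027 0.111 0.027 0.1  ]
```

Good tracking. Descend, then sweep the lever shut.

Emit:
step_arm(increments=[0.5, 0.11, 0.03, 0.1, 1, 1.0, 0.11, 0.03, 0.1, 1, 1.5, 0.11, 0.03, 0.1, 1, 2.03, 0.11, 0.03, 0.1, 1, 2.03, 0.11, 0.03, 0.1, 1])

```text
t: 2.02
tcp_pos: [0.5106, -0.2535, 0.0763]
tool_rot: [-0.705, -0.001, 0.71, 0.004]
force: [-0.8, 0.1, -0.6]
finger_gap: -0.001
```

Emit:
step_arm(increments=[0, -0.02, -0.37, 0, 1, 0, -0.07, -0.53, 0, 1, 0, -0.115, -0.7, 0, 1, 0, -0.11, -0.87, 0, 1, 0, -0.097, -1.05, 0, 1])

```text
t: 2.65
tcp_pos: [0.5734, -0.2475, 0.076]
tool_rot: [-0.704, -0.002, 0.71, 0.004]
force: [-3.3, -0.5, 0.3]
finger_gap: -0.004
```

Run:
```python
from h import *
s=sense();print(s["t"],s["tcp_pos"],yaw(),s["force"],s["finger_gap"])
for ph,o in[(50,.025),(60,.025),(75,.024),(88,.022),(90,.0215)]: plan([(*lever(ph,o),.078,-90)])
```

```text
2.65 [ 0.57342927 -0.24750302  0.0760337 ] -90.19427346505427 [-3.31485819 -0.45150632  0.31662603] -0.0037268375558483923
(np.float64(0.5873685556923495), np.float64(-0.2491602525758958), 0.078, -90) -> [-0.033  0.027 -0.232 -0.039]
(np.float64(0.597026917065459), np.float64(-0.25444417177049283), 0.078, -90) -> [-0.033  0.114 -0.394 -0.039]
(np.float64(0.6097448700801202), np.float64(-0.26625165793516936), 0.078, -90) -> [-0.033  0.31  -0.606 -0.039]
(np.float64(0.6178618661488728), np.float64(-0.28002868356261745), 0.078, -90) -> [-0.033  0.54  -0.742 -0.039]
(np.float64(0.6187952899565421), np.float64(-0.2824939795406859), 0.078, -90) -> [-0.033  0.581 -0.758 -0.039]
```

Emit:
step_arm(increments=[0, 0.03, -0.23, 0, 1, 0, 0.11, -0.39, 0, 1, 0, 0.31, -0.61, 0, 1, 0, 0.54, -0.74, 0, 1, 0, 0.58, -0.76, 0, 1])

```text
t: 3.28
tcp_pos: [0.6166, -0.2758, 0.075]
tool_rot: [-0.701, -0.006, 0.713, 0.01]
force: [-7.0, 18.9, 10.7]
finger_gap: -0.0
```

Run:
```python
from h import *
s=sense();print(s["t"],s["tcp_pos"],yaw(),s["force"],s["finger_gap"])
plan([(*lever(90,.0215),.078,-90)])
```

```text
3.275 [ 0.61664492 -0.27583219  0.07497582] -90.2915921552672 [-7.03098841 18.92605337 10.70203216] -0.00042686954636474557
(np.float64(0.6187952899565421), np.float64(-0.2824939795406859), 0.078, -90) -> [-0.05   0.111 -0.036 -0.058]
```

Emit:
step_arm(increments=[0, 0.1, 0, 0, 1, 0, 0.1, 0, 0, 1, 0, 0.1, 0, 0, 1, 0, 0.1, 0, 0, 1, 0, 0.1, 0, 0, 1])

```text
t: 3.9
tcp_pos: [0.6165, -0.2755, 0.0752]
tool_rot: [-0.7, -0.01, 0.714, 0.014]
force: [-2.2, 15.5, 7.6]
finger_gap: 0.003
```

Emit:
step_arm(increments=[0, -0.5, 0, 0, 1, 0, -0.5, 0, 0, 1, -1, -0.5, 0, 0, 1, -1.6, -0.5, 0, 0, 1, -1.6, -0.5, 0, 0, 1])

```text
t: 4.53
tcp_pos: [0.6221, -0.2523, 0.1768]
tool_rot: [-0.704, -0.007, 0.71, 0.012]
force: [0.6, 0.4, -1.0]
finger_gap: 0.004
```

Run:
```python
from h import *
s=sense();print(s["t"],s["tcp_pos"],yaw(),s["force"],s["finger_gap"])
im=snapshot("top");crop("top",375,215,495,305,5,"v2",im)
plan([(.566,-.366,.17,-90),(.566,-.366,.112,-90)])
```

```text
4.525 [ 0.62213718 -0.25225259  0.17675207] -90.34761847893621 [ 0.60618503  0.42607001 -0.98603355] 0.0038513115660821543
(0.566, -0.366, 0.17, -90) -> [ 0.072  1.921  0.895 -0.071]
(0.566, -0.366, 0.112, -90) -> [0.967 0.    0.    0.   ]
```

View pics/v2.png

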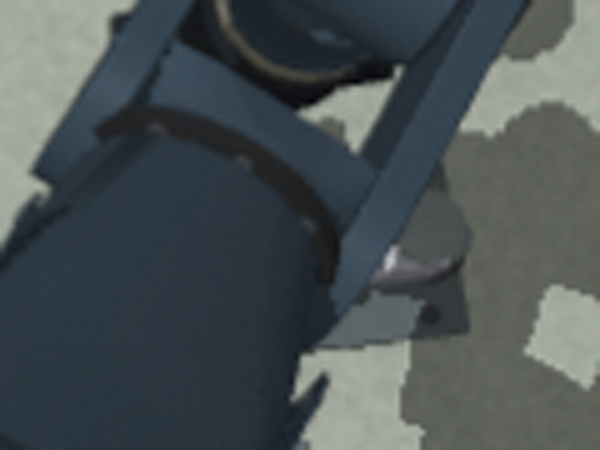

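Emit:
step_arm(increments=[0, 0.9, 0.4, 0, 1, 0.07, 1.92, 0.9, 0, 1, 0.07, 1.92, 0.9, 0, 1, 0.6, 1.92, 0.9, 0, 1, 0.97, 1.92, 0.9, 0, 1])

```text
t: 5.2
tcp_pos: [0.5642, -0.3637, 0.111]
tool_rot: [-0.702, -0.009, 0.712, 0.014]
force: [0.2, -0.5, -0.9]
finger_gap: -0.002
```

Emit:
step_arm(increments=[0.15, 0, 0, 0, 1, 0.3, 0, 0, 0, 1, 0.37, 0, 0, 0, 1, 0.38, 0, 0, 0, 1, 0.38, 0, 0, 0, 1])

```text
t: 5.82
tcp_pos: [0.5638, -0.3631, 0.0943]
tool_rot: [-0.702, -0.009, 0.712, 0.013]
force: [-8.5, 3.9, 27.0]
finger_gap: 0.0
```

Run:
```python
from h import *
s=sense();print(s["t"],s["tcp_pos"],yaw(),s["force"],s["finger_gap"])
im=snapshot("scene");crop("scene",90,220,250,340,5,"v3",im)
```

```text
5.825 [ 0.56383201 -0.36313904  0.09430644] -90.33496465608705 [-8.46014723  3.92640445 27.03452788] 0.000414697457417851
```

View pics/v3.png

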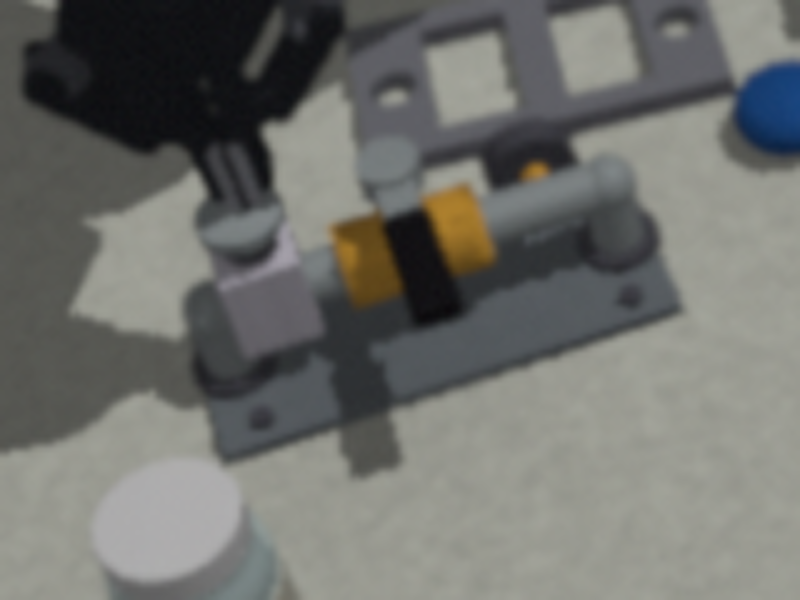

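Emit:
step_arm(increments=[0, 0, 0, 0, 1, -1, 0, 0, 0, 1, -1.5, 0, 0, 0, 1, -1.5, -1, 1, -0.3, 1, -1.5, -2, 2, -0.5, 1])

```text
t: 6.5
tcp_pos: [0.477, -0.2763, 0.1888]
tool_rot: [-0.703, -0.024, 0.711, -0.003]
force: [-0.2, 0.0, 0.1]
finger_gap: 0.0
```

```bash
cat >> h.py <<'E'
def frame(roi,z=.012,n="top"):
    x0,y0,x1,y1=roi; g=cv2.cvtColor(snapshot(n),cv2.COLOR_BGR2GRAY)
    s=cv2.resize(g[y0:y1,x0:x1],None,fx=4,fy=4,interpolation=cv2.INTER_CUBIC)
    b=cv2.threshold(s,0,255,cv2.THRESH_BINARY_INV+cv2.THRESH_OTSU)[1]
    cs,h=cv2.findContours(b,cv2.RETR_CCOMP,cv2.CHAIN_APPROX_NONE); r=[]
    for c,hh in zip(cs,h[0]):
        if cv2.contourArea(c)>300 and hh[3]>=0:
            m=cv2.moments(c); r.append((cv2.contourArea(c)/16,*((np.array([m["m10"],m["m01"]])/m["m00"]+.5)/4-.5+[x0,y0])))
    for a,u,v in r: print(round(a),onz(n,[(u,v)],z)[0].round(4))
E
python3 - <<'E'
from h import *
s=sense();print(s["t"],s["tcp_pos"],yaw(),s["force"],s["finger_gap"])
frame((140,200,250,290)); print(); frame((355,292,450,355)); frame((150,190,260,265),n="scene")
plan([(.4215,-.2412,.12,-87.8),(.4215,-.2412,.002,-87.8)])
crop("top",0,0,640,480,1,"t3")
E
```

```text
6.5 [ 0.47699603 -0.27632091  0.18882326] -87.79546402265603 [-0.23545104  0.01904341  0.10913567] 0.00027705096743825905
30 [0.5914 0.2266 0.012 ]
25 [0.6057 0.3596 0.012 ]
324 [0.5953 0.2634 0.012 ]
317 [0.6013 0.3227 0.012 ]

257 [ 0.4342 -0.2736  0.012 ]
248 [ 0.4316 -0.2145  0.012 ]
(0.4215, -0.2412, 0.12, -87.8) -> [ 1.126 -0.554  0.847  0.007]
(0.4215, -0.2412, 0.002, -87.8) -> [ 1.967  0.     0.    -0.   ]
```

Emit:
step_arm(increments=[0.5, -0.3, 0.4, 0, 0.4, 1.0, -0.55, 0.85, 0, 0.4, 1.13, -0.55, 0.85, 0, 0.4, 1.13, -0.55, 0.85, 0, 0.4, 1.13, -0.55, 0.85, 0, 0.4])

```text
t: 7.32
tcp_pos: [0.4256, -0.2446, 0.1232]
tool_rot: [-0.703, -0.023, 0.711, -0.004]
force: [-0.5, -0.2, -0.1]
finger_gap: 0.599
```

Run:
```python
from h import *
s=sense();print(s["t"],s["tcp_pos"],yaw(),s["force"],s["finger_gap"])
plan([(.4215,-.2412,.03,-87.8),(.4215,-.2412,.002,-87.8)])
c=np.array([.4215,-.2412]);a=np.radians(92.2);u=np.array([np.cos(a),np.sin(a)]);n=np.array([-u[1],u[0]])
P=[[*(c+i*u+j*n),.012] for i,j in((.0675,0),(-.0675,0),(.01,.034),(.01,-.034),(-.01,-.034),(-.01,.034),(.085,.048),(.085,-.048),(-.085,-.048),(-.085,.048))]
im=snapshot("scene")
x0,y0=130,170
big=cv2.resize(im[y0:y0+110,x0:x0+140],None,fx=5,fy=5,interpolation=cv2.INTER_CUBIC)
for p in px("scene",P): cv2.circle(big,tuple(int(v) for v in (p-[x0,y0]+.5)*5),3,(0,0,255),-1)
cv2.imwrite("pics/v4.png",big)
```

```text
7.325 [ 0.42564553 -0.24464199  0.12319717] -87.78915156586842 [-0.47410258 -0.18767324 -0.14665542] 0.5985677397475516
(0.4215, -0.2412, 0.03, -87.8) -> [ 1.553 -0.06   0.067  0.002]
(0.4215, -0.2412, 0.002, -87.8) -> [ 0.467  0.     0.    -0.   ]
```

View pics/v4.png

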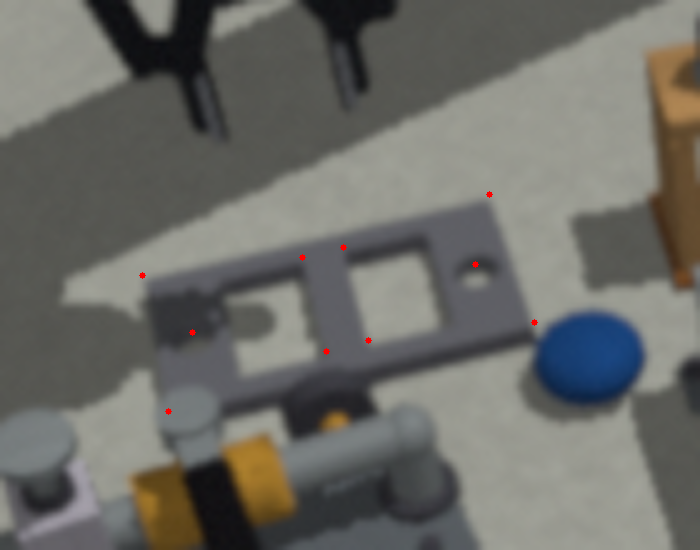

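Emit:
step_arm(increments=[0.6, -0.06, 0.05, 0, 0.4, 1.2, -0.06, 0.05, 0, 0.4, 1.6, -0.06, 0.05, 0, 0.4, 2.02, -0.06, 0.05, 0, 0.4, 2.02, -0.06, 0.05, 0, 0.4])

```text
t: 8.0
tcp_pos: [0.421, -0.2376, 0.0013]
tool_rot: [-0.703, -0.024, 0.711, -0.004]
force: [0.1, -0.8, -0.2]
finger_gap: 0.603
```

Emit:
step_arm(increments=[0, 0, 0, 0, 1, 0, 0, 0, 0, 1, 0, 0, 0, 0, 1, 0, 0, 0, 0, 1, 0, 0, 0, 0, 1], grip_force=60)

```text
t: 8.62
tcp_pos: [0.4221, -0.2387, 0.0026]
tool_rot: [-0.704, -0.023, 0.71, -0.004]
force: [0.1, -0.1, 6.8]
finger_gap: 0.211
```

Emit:
step_arm(increments=[-0.5, 0, 0, 0, 1, -1.0, 0, 0, 0, 1, -1.8, 0, 0, 0, 1, -2.6, 0, 0, 0, 1, -2.6, 0, 0, 0, 1])

```text
t: 9.25
tcp_pos: [0.4254, -0.2442, 0.1621]
tool_rot: [-0.706, -0.021, 0.708, -0.007]
force: [0.2, 0.9, -1.6]
finger_gap: 0.213
```

Run:
```python
from h import *
s=sense();print(s["t"],s["tcp_pos"],yaw(),s["force"],s["finger_gap"])
plan([(.584,.0075,.158,-91),(.584,.0075,.095,-91)])
```

```text
9.25 [ 0.42544867 -0.2442396   0.16205284] -87.75902531083213 [ 0.19172613  0.87217394 -1.57406412] 0.2134061589334113
(0.584, 0.0075, 0.158, -91) -> [ 0.068 -4.089 -2.805  0.648]
(0.584, 0.0075, 0.095, -91) -> [1.05 0.   0.   0.  ]
```

```bash
cat >> h.py <<'E'
def P(*targets):
    """all targets as increments from the present measured pose (true tool axes)"""
    s=sense(); R=Ro.from_quat(s["tool_rot"]).as_matrix(); a=yaw()
    print("t",round(s["t"],2),"tcp",s["tcp_pos"].round(4),"yaw",round(a,2),"x axis",R[:,0].round(3),"F",s["force"].round(1),"gap",round(s["finger_gap"],3))
    for t in targets: print(t,"->",np.r_[R.T@(np.array(t[:3])-s["tcp_pos"])/.06,-((t[3]-a+180)%360-180)/5].round(3))
E
python3 - <<'E'
from h import *
P((.584,.0075,.158,-91))
E
```

```text
t 9.25 tcp [ 0.4254 -0.2442  0.1621] yaw -87.76 x axis [-0.004  0.02  -1.   ] F [ 0.2  0.9 -1.6] gap 0.213
(0.584, 0.0075, 0.158, -91) -> [ 0.142 -4.087 -2.805  0.648]
```

Emit:
step_arm(increments=[0.03, -0.8, -0.55, 0.1, 1, 0.06, -1.6, -1.1, 0.3, 1, 0.1, -2.45, -1.68, 0.5, 1, 0.14, -3.3, -2.25, 0.65, 1, 0.14, -4.09, -2.8, 0.65, 1])

```text
t: 9.88
tcp_pos: [0.5828, 0.0099, 0.156]
tool_rot: [-0.704, -0.001, 0.71, 0.013]
force: [1.2, -0.6, -2.6]
finger_gap: 0.207
```

Run:
```python
from h import *
P((.584,.0075,.158,-91),(.584,.0075,.1,-91))
im=np.hstack([cv2.resize(snapshot("top")[215:300,250:360],(400,309)),cv2.resize(snapshot("scene")[170:290,250:390],(400,343))[:309]])
cv2.imwrite("pics/v5.png",im)
```

```text
t 9.88 tcp [0.5828 0.0099 0.156 ] yaw -90.99 x axis [-0.008  0.021 -1.   ] F [ 1.2 -0.6 -2.6] gap 0.207
(0.584, 0.0075, 0.158, -91) -> [-0.034  0.039 -0.02   0.001]
(0.584, 0.0075, 0.1, -91) -> [ 0.933  0.059 -0.028  0.001]
```

View pics/v5.png

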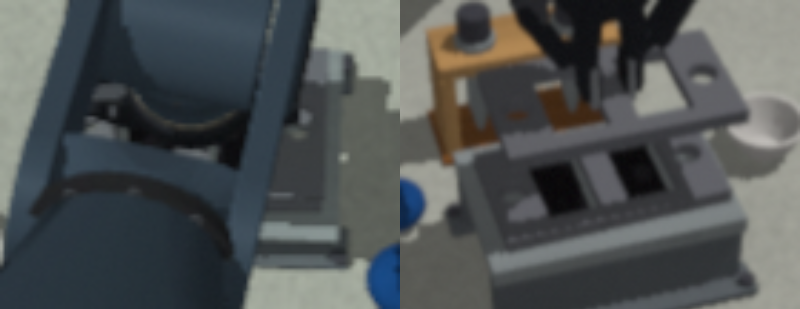

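Run:
```python
from h import *
f=lambda p:[(p[0]-400+.5)/2.857-.5+250,(p[1]+.5)/2.857-.5+170]
print(onz("scene",[f((702,74))],.165),onz("scene",[f((520,121))],.165),onz("scene",[f((688,152))],.085))
s=cv2.resize(cv2.imread("pics/v5.png")[0:200,580:780],None,fx=3,fy=3)
```

```text
[[0.59159635 0.08276865 0.165     ]] [[ 0.60104091 -0.05304806  0.165     ]] [[0.58437168 0.07856151 0.085     ]]
```

Emit:
step_arm(increments=[0.3, 0.02, 0, 0, 1, 0.6, 0.04, -0.02, 0, 1, 0.9, 0.06, -0.03, 0, 1, 1.0, 0.06, -0.03, 0, 1, 1.05, 0.06, -0.03, 0, 1])

```text
t: 10.6
tcp_pos: [0.5866, 0.0101, 0.0929]
tool_rot: [-0.706, -0.003, 0.709, 0.012]
force: [0.3, 0.3, -1.9]
finger_gap: 0.213
```

Run:
```python
from h import *
P((.584,.0075,.0885,-91))
crop("scene",250,190,390,290,5.6,"v6")
```

```text
t 10.6 tcp [0.5866 0.0101 0.0929] yaw -90.72 x axis [-0.004  0.022 -1.   ] F [ 0.3  0.3 -1.9] gap 0.213
(0.584, 0.0075, 0.0885, -91) -> [0.073 0.046 0.043 0.057]
```

View pics/v6.png

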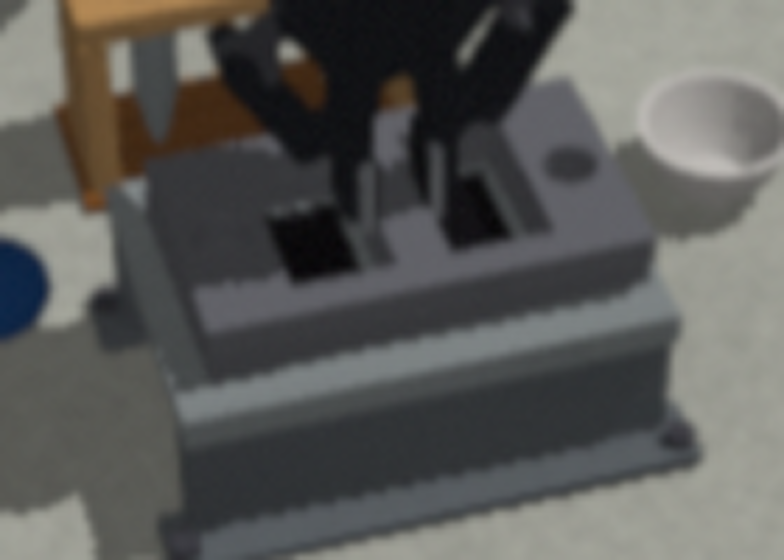

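Emit:
step_arm(increments=[0.05, 0.03, 0.03, 0, 1, 0.09, 0.04, 0.04, 0, 1, 0.09, 0.04, 0.04, 0, 1, 0.09, 0.04, 0.04, 0, 0.5, 0.09, 0.04, 0.04, 0, 0.45])

```text
t: 11.28
tcp_pos: [0.5845, 0.0079, 0.0877]
tool_rot: [-0.706, -0.003, 0.708, 0.012]
force: [0.2, -0.1, -0.1]
finger_gap: 0.552
```

Emit:
step_arm(increments=[0, 0, 0, 0, 0.45, -0.5, 0, 0, 0, 0.45, -1.0, 0, 0, 0, 0.45, -1.6, 0, 0, 0, 0.4, -2, 0, 0, 0, 0.4])

```text
t: 11.9
tcp_pos: [0.5854, 0.0052, 0.2093]
tool_rot: [-0.707, -0.003, 0.708, 0.012]
force: [0.0, -0.0, 0.2]
finger_gap: 0.601
```

Run:
```python
from h import *
frame((140,200,250,290))
P((.5985,.293,.21,-96.1))
```

```text
30 [0.5914 0.2265 0.012 ]
25 [0.6057 0.3596 0.012 ]
324 [0.5953 0.2634 0.012 ]
317 [0.6013 0.3227 0.012 ]
t 11.95 tcp [0.5872 0.0049 0.2123] yaw -90.68 x axis [ 0.004  0.02  -1.   ] F [ 0.6 -0.5  1.8] gap 0.6
(0.5985, 0.293, 0.21, -96.1) -> [ 0.137 -4.802 -0.13   1.083]
```

Emit:
step_arm(increments=[0.03, -0.96, -0.03, 0.2, 0.4, 0.06, -1.92, -0.06, 0.4, 0.4, 0.1, -2.88, -0.1, 0.6, 0.4, 0.14, -3.85, -0.13, 0.9, 0.4, 0.14, -4.8, -0.13, 1.08, 0.4])

```text
t: 12.58
tcp_pos: [0.598, 0.2947, 0.2086]
tool_rot: [0.707, -0.031, -0.705, -0.045]
force: [1.6, 0.0, 0.8]
finger_gap: 0.602
```

Run:
```python
from h import *
P((.6,.293,.03,-96.1),(.6,.293,.0015,-96.1))
c=np.array([.5985,.293]);a=np.radians(83.9);u=np.array([np.cos(a),np.sin(a)]);n=np.array([-u[1],u[0]])
Q=[[*(c+i*u+j*n),.012] for i,j in((.0675,0),(-.0675,0),(.01,.034),(.01,-.034),(-.01,-.034),(-.01,.034),(.085,.048),(.085,-.048),(-.085,-.048),(-.085,.048))]
im=snapshot("scene")
x0,y0=260,170
big=cv2.resize(im[y0:y0+130,x0:x0+240],None,fx=3.3,fy=3.3,interpolation=cv2.INTER_CUBIC)
for p in px("scene",Q): cv2.circle(big,tuple(int(v) for v in (p-[x0,y0]+.5)*3.3),2,(0,0,255),-1)
cv2.imwrite("pics/v7.png",big)
```

```text
t 12.57 tcp [0.598  0.2947 0.2086] yaw -96.12 x axis [ 0.003  0.02  -1.   ] F [1.6 0.  0.8] gap 0.602
(0.6, 0.293, 0.03, -96.1) -> [ 2.975  0.084 -0.033 -0.003]
(0.6, 0.293, 0.0015, -96.1) -> [ 3.45e+00  9.40e-02 -3.20e-02 -3.00e-03]
```

View pics/v7.png

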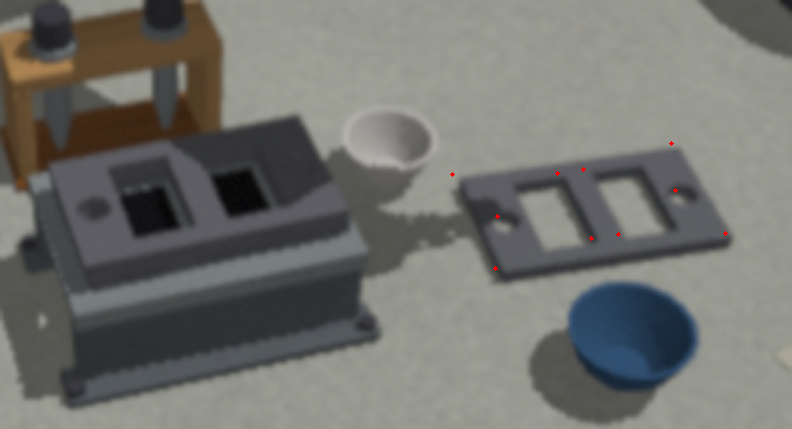

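Emit:
step_arm(increments=[0.8, 0.05, -0.03, 0, 0.4, 1.6, 0.07, -0.03, 0, 0.4, 2.4, 0.07, -0.03, 0, 0.4, 3.1, 0.08, -0.03, 0, 0.4, 3.45, 0.08, -0.03, 0, 0.4])

```text
t: 13.25
tcp_pos: [0.5977, 0.3024, -0.0014]
tool_rot: [-0.706, 0.027, 0.707, 0.045]
force: [0.3, -0.1, 1.0]
finger_gap: 0.603
```

Emit:
step_arm(increments=[0, 0, 0, 0, 1, 0, 0, 0, 0, 1, 0, 0, 0, 0, 1, 0, 0, 0, 0, 1, 0, 0, 0, 0, 1])

```text
t: 13.88
tcp_pos: [0.5994, 0.3013, 0.0008]
tool_rot: [0.707, -0.027, -0.705, -0.045]
force: [0.1, -4.6, 6.4]
finger_gap: 0.215
```

Emit:
step_arm(increments=[-0.5, 0, 0, 0, 1, -1.0, 0, 0, 0, 1, -1.8, 0, 0, 0, 1, -2.6, 0, 0, 0, 1, -2.6, 0, 0, 0, 1])

```text
t: 14.5
tcp_pos: [0.6024, 0.2984, 0.1625]
tool_rot: [0.711, -0.026, -0.701, -0.046]
force: [-0.4, -0.5, -1.6]
finger_gap: 0.209
```

Run:
```python
from h import *
P((.5835,.0085,.165,-91),(.5835,.0085,.11,-91))
```

```text
t 14.5 tcp [0.6024 0.2984 0.1625] yaw -95.81 x axis [ 0.015  0.027 -1.   ] F [-0.4 -0.5 -1.6] gap 0.209
(0.5835, 0.0085, 0.165, -91) -> [-0.18   4.836 -0.177 -0.962]
(0.5835, 0.0085, 0.11, -91) -> [ 0.737  4.863 -0.166 -0.962]
```

Emit:
step_arm(increments=[-0.05, 0.96, -0.04, -0.2, 1, -0.1, 1.92, -0.08, -0.4, 1, -0.15, 2.9, -0.12, -0.6, 1, -0.18, 3.87, -0.16, -0.8, 1, -0.18, 4.84, -0.18, -0.96, 1])

```text
t: 15.12
tcp_pos: [0.5828, 0.0065, 0.1641]
tool_rot: [0.712, 0.004, -0.702, -0.016]
force: [0.6, -0.1, -1.4]
finger_gap: 0.213
```

Run:
```python
from h import *
P((.5835,.0085,.11,-91),(.5835,.0085,.1035,-91))
```

```text
t 15.12 tcp [0.5828 0.0065 0.1641] yaw -90.97 x axis [ 0.013  0.028 -1.   ] F [ 0.6 -0.1 -1.4] gap 0.213
(0.5835, 0.0085, 0.11, -91) -> [ 0.902 -0.008  0.     0.006]
(0.5835, 0.0085, 0.1035, -91) -> [ 1.011 -0.005  0.002  0.006]
```

Emit:
step_arm(increments=[0.3, 0, 0, 0, 1, 0.6, 0, 0, 0, 1, 0.9, 0, 0, 0, 1, 1.01, 0, 0, 0, 1, 1.01, 0, 0, 0, 1])

```text
t: 15.75
tcp_pos: [0.583, 0.0083, 0.1027]
tool_rot: [0.711, 0.004, -0.703, -0.016]
force: [1.1, 0.3, -1.1]
finger_gap: 0.215
```

Run:
```python
from h import *
P((.584,.0085,.0985,-91))
crop("scene",250,185,390,290,5.6,"v8")
```

```text
t 15.75 tcp [0.583  0.0083 0.1027] yaw -90.97 x axis [ 0.012  0.028 -1.   ] F [ 1.1  0.3 -1.1] gap 0.215
(0.584, 0.0085, 0.0985, -91) -> [ 0.07  -0.001 -0.016  0.006]
```

View pics/v8.png

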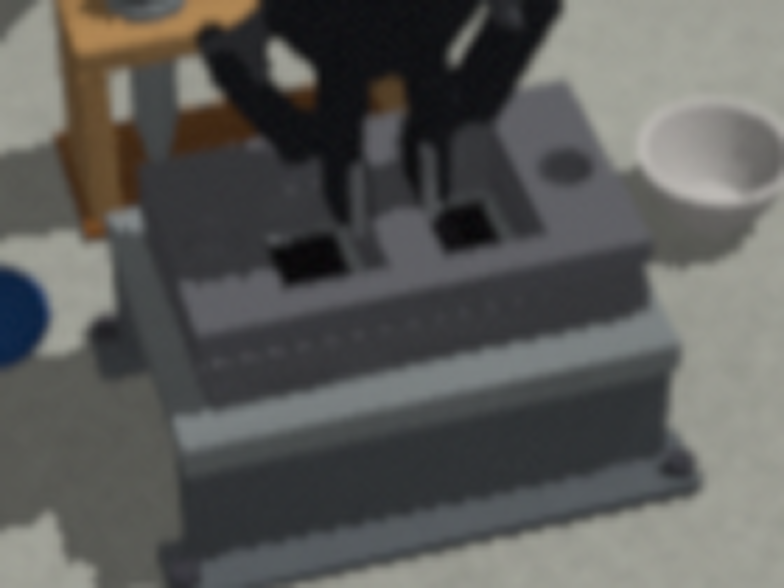

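Emit:
step_arm(increments=[0.05, -0.02, -0.04, 0, 1, 0.08, -0.02, -0.04, 0, 1, 0.08, -0.02, -0.04, 0, 1, 0.08, -0.02, -0.04, 0, 0.5, 0.08, -0.02, -0.04, 0, 0.45])

```text
t: 16.42
tcp_pos: [0.5859, 0.0095, 0.0988]
tool_rot: [0.712, 0.004, -0.702, -0.016]
force: [0.4, 0.6, 0.6]
finger_gap: 0.549
```

Emit:
step_arm(increments=[0, 0, 0, 0, 0.45, -0.5, 0, 0, 0, 0.45, -1.0, 0, 0, 0, 0.45, -1.6, 0, 0, 0, 0.4, -2, 0, 0, 0, 0.4])

```text
t: 17.05
tcp_pos: [0.5847, 0.006, 0.2205]
tool_rot: [0.712, 0.004, -0.702, -0.016]
force: [-0.1, 0.2, -0.7]
finger_gap: 0.596
```

Run:
```python
from h import *
P((.419,.036,.2,-91))
```

```text
t 17.05 tcp [0.5847 0.006  0.2205] yaw -90.97 x axis [ 0.015  0.027 -1.   ] F [-0.1  0.2 -0.7] gap 0.596
(0.419, 0.036, 0.2, -91) -> [ 0.314 -0.443  2.775  0.006]
```

Emit:
step_arm(increments=[0.05, -0.1, 0.7, 0, 0.4, 0.1, -0.2, 1.4, 0, 0.4, 0.2, -0.35, 2.1, 0, 0.4, 0.31, -0.44, 2.78, 0, 0.4, 0.31, -0.44, 2.78, 0, 0.4])

```text
t: 17.68
tcp_pos: [0.414, 0.0369, 0.1996]
tool_rot: [0.71, 0.004, -0.704, -0.016]
force: [-0.6, 0.4, 0.8]
finger_gap: 0.6
```

Run:
```python
from h import *
P((.419,.036,.106,-91))
t=snapshot("top"); s=snapshot("scene")
a=cv2.resize(t[222:350,250:360],None,fx=4,fy=4,interpolation=cv2.INTER_CUBIC)
b=cv2.resize(s[130:290,250:370],None,fx=3,fy=3,interpolation=cv2.INTER_CUBIC)
o=np.zeros((512,800,3),np.uint8); o[:512,:440]=a; o[:480,440:800]=b; cv2.imwrite("pics/v9.png",o)
```

```text
t 17.68 tcp [0.414  0.0369 0.1996] yaw -90.96 x axis [ 0.009  0.029 -1.   ] F [-0.6  0.4  0.8] gap 0.6
(0.419, 0.036, 0.106, -91) -> [ 1.559  0.059 -0.071  0.009]
```

View pics/v9.png

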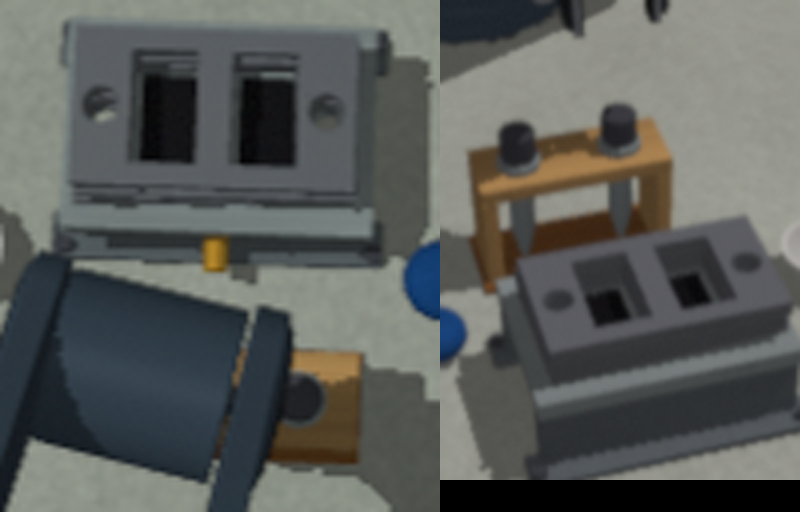

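Run:
```python
from h import *
t=cv2.imread("pics/v9.png")
f=lambda p:((np.array(p)+.5)/4-.5+[250,222])
H=onz("top",f([(101,104),(327,109)]),.109);print(H.round(4),H.mean(0).round(4),np.degrees(np.arctan2(*(H[0]-H[1])[1::-1])))
g=lambda p:((np.array(p)-[440,0]+.5)/3-.5+[250,130])
S=onz("scene",g([(558,299),(747,262)]),.109);print(S.round(4),S.mean(0).round(4))
B=np.array([.5835,.0068]);a=np.radians(89);u=np.array([np.cos(a),np.sin(a)])
for k in(1,-1):
    h=B+k*.0675*u; print("bed hole est",h.round(4),"in panel",(px("top",[[*h,.074]])-[250,222]+.5)*4, (px("top",[[*h,.0]])-[250,222]+.5)*4)
crop("top",263,235,345,262,9.7,"v10")
```

```text
[[ 0.5902  0.0772  0.109 ]
 [ 0.5895 -0.0575  0.109 ]] [0.5898 0.0099 0.109 ] 89.69444202338677
[[ 0.5888 -0.0576  0.109 ]
 [ 0.5925  0.0779  0.109 ]] [0.5906 0.0102 0.109 ]
bed hole est [0.5847 0.0743] in panel [[109.81521634 122.97838429]] [[117.01908038 141.25691049]]
bed hole est [ 0.5823 -0.0607] in panel [[331.06555981 130.523272  ]] [[327.77665728 148.44604132]]
```

View pics/v10.png

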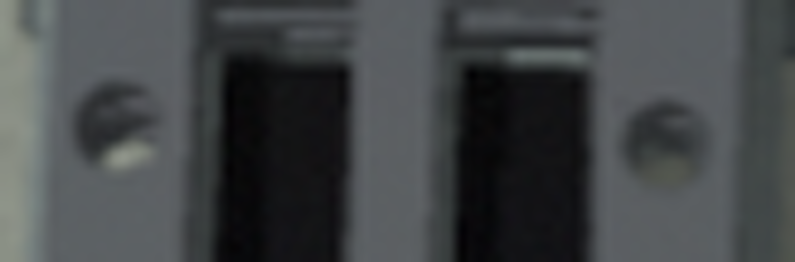

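Run:
```python
from h import *
P((.585,.0095,.2,-90.3),(.585,.0095,.13,-90.3),(.585,.0095,.0885,-90.3))
```

```text
t 17.82 tcp [0.4203 0.0354 0.2008] yaw -90.97 x axis [ 0.018  0.027 -0.999] F [ 0.2 -0.6 -0.1] gap 0.602
(0.585, 0.0095, 0.2, -90.3) -> [ 0.049  0.385 -2.752 -0.135]
(0.585, 0.0095, 0.13, -90.3) -> [ 1.215  0.417 -2.732 -0.135]
(0.585, 0.0095, 0.0885, -90.3) -> [ 1.907  0.436 -2.72  -0.135]
```

Emit:
step_arm(increments=[0, 0.1, -0.9, -0.1, 0.4, 0, 0.2, -1.8, -0.13, 0.4, 0.05, 0.38, -2.75, -0.13, 0.4, 0.6, 0.4, -2.74, -0.13, 0.4, 0.9, 0.41, -2.73, -0.13, 0.4])

```text
t: 18.45
tcp_pos: [0.5863, 0.0088, 0.1472]
tool_rot: [0.713, 0.007, -0.701, -0.012]
force: [-0.7, -0.8, -0.1]
finger_gap: 0.601
```

Run:
```python
from h import *
P((.585,.0095,.0885,-90.3))
```

```text
t 18.45 tcp [0.5863 0.0088 0.1472] yaw -90.35 x axis [ 0.017  0.027 -0.999] F [-0.7 -0.8 -0.1] gap 0.601
(0.585, 0.0095, 0.0885, -90.3) -> [ 0.978  0.015  0.038 -0.011]
```

Emit:
step_arm(increments=[0.4, 0, 0.02, 0, 0.4, 0.8, 0.01, 0.03, 0, 0.4, 0.98, 0.015, 0.04, 0, 0.4, 0.98, 0.015, 0.04, 0, 0.6, 0.98, 0.015, 0.04, 0, 1], grip_force=40)

```text
t: 19.08
tcp_pos: [0.586, 0.0091, 0.0893]
tool_rot: [0.714, 0.007, -0.7, -0.011]
force: [1.4, -1.2, -1.3]
finger_gap: 0.227
```

Emit:
step_arm(increments=[0, 0, 0, 0, 1, 0, 0, 0, 0, 1, 0, 0, 0, 0, 1, 0, 0, 0, 0, 1, 0, 0, 0, 0, 1])

```text
t: 19.7
tcp_pos: [0.5859, 0.0092, 0.0893]
tool_rot: [0.714, 0.007, -0.7, -0.011]
force: [-0.5, 0.6, -2.1]
finger_gap: 0.22
```

Run:
```python
from h import *
P((.581,.0075,.0885,-91))
```

```text
t 19.7 tcp [0.5859 0.0092 0.0893] yaw -90.34 x axis [ 0.019  0.026 -0.999] F [-0.5  0.6 -2.1] gap 0.22
(0.581, 0.0075, 0.0885, -91) -> [0.011 0.03  0.082 0.131]
```

Shift the two gripped frames slightly, then release and go to the pin.

Emit:
step_arm(increments=[0, 0.01, 0.03, 0.05, 1, 0, 0.02, 0.06, 0.1, 1, 0, 0.03, 0.08, 0.13, 1, 0, 0.03, 0.08, 0.13, 1, 0, 0.03, 0.08, 0.13, 0.5])

```text
t: 20.32
tcp_pos: [0.5813, 0.0074, 0.0894]
tool_rot: [0.714, 0.003, -0.7, -0.016]
force: [0.9, 0.1, 0.9]
finger_gap: 0.424
```

Emit:
step_arm(increments=[0, 0, 0, 0, 0.45, -0.5, 0, 0, 0, 0.45, -1.0, 0, 0, 0, 0.4, -1.9, 0, 0, 0, 0.4, -1.9, 0, 0.9, 0, 0.4])

```text
t: 20.95
tcp_pos: [0.5323, 0.0036, 0.2075]
tool_rot: [0.72, 0.002, -0.694, -0.014]
force: [-1.8, -0.1, -0.1]
finger_gap: 0.6
```

Run:
```python
from h import *
P((.419,.036,.2,-91))
```

```text
t 20.95 tcp [0.5323 0.0036 0.2075] yaw -90.99 x axis [ 0.037  0.022 -0.999] F [-1.8 -0.1 -0.1] gap 0.6
(0.419, 0.036, 0.2, -91) -> [ 0.067 -0.504  1.901  0.003]
```

Emit:
step_arm(increments=[0.02, -0.2, 0.8, 0, 0.4, 0.05, -0.4, 1.5, 0, 0.4, 0.07, -0.5, 1.9, 0, 0.4, 0.07, -0.5, 1.9, 0, 0.4, 0.07, -0.5, 1.9, 0, 0.4])

```text
t: 21.58
tcp_pos: [0.4211, 0.0353, 0.2004]
tool_rot: [0.721, 0.002, -0.693, -0.014]
force: [0.2, -0.4, -1.0]
finger_gap: 0.596
```

```bash
cat >> h.py <<'E'
def holes(z=.11):
    x0,y0=255,225; g=cv2.cvtColor(snapshot("top")[y0:y0+50,x0:x0+95],cv2.COLOR_BGR2GRAY); g=cv2.resize(g,None,fx=8,fy=8,interpolation=cv2.INTER_CUBIC)
    c=cv2.HoughCircles(g,cv2.HOUGH_GRADIENT,1,200,param1=60,param2=14,minRadius=30,maxRadius=46)
    for u,v,r in c[0]: print("hole",onz("top",[((u+.5)/8-.5+x0,(v+.5)/8-.5+y0)],z)[0].round(4),r)
E
python3 - <<'E'
from h import *
P((.419,.036,.106,-91))
holes()
t=snapshot("top"); s=snapshot("scene")
a=cv2.resize(t[230:270,255:350],None,fx=8,fy=8,interpolation=cv2.INTER_CUBIC)
b=cv2.resize(s[150:230,240:380],None,fx=3.4,fy=3.4,interpolation=cv2.INTER_CUBIC)
o=np.zeros((600,800,3),np.uint8); o[:320,:760]=a; o[320:592,:476]=b; cv2.imwrite("pics/v11.png",o)
E
```

```text
t 21.57 tcp [0.4211 0.0353 0.2004] yaw -90.99 x axis [ 0.04   0.022 -0.999] F [ 0.2 -0.4 -1. ] gap 0.596
(0.419, 0.036, 0.106, -91) -> [1.571 0.024 0.098 0.002]Traceback (most recent call last):
  File "<stdin>", line 3, in <module>
  File "h.py", line 52, in holes
    for u,v,r in c[0]: print("hole",onz("top",[((u+.5)/8-.5+x0,(v+.5)/8-.5+y0)],z)[0].round(4),r)
                 ~^^^
TypeError: 'NoneType' object is not subscriptable
```

Emit:
step_arm(increments=[0, 0, 0, 0, 0.4, 0, 0, 0, 0, 0.4, 0, 0, 0, 0, 0.4, 0, 0, 0, 0, 0.4, 0, 0, -0.9, 0, 0.4])

```text
t: 22.25
tcp_pos: [0.4704, 0.0351, 0.2015]
tool_rot: [0.718, 0.002, -0.696, -0.015]
force: [1.8, -0.9, 1.0]
finger_gap: 0.599
```

```bash
sed -i 's/for u,v,r in c\[0\]/for u,v,r in ([] if c is None else c[0])/' h.py
python3 - <<'E'
from h import *
P((.419,.036,.2,-91))
holes()
t=snapshot("top"); s=snapshot("scene")
a=cv2.resize(t[230:270,255:350],None,fx=8,fy=8,interpolation=cv2.INTER_CUBIC)
b=cv2.resize(s[150:230,240:380],None,fx=3.4,fy=3.4,interpolation=cv2.INTER_CUBIC)
o=np.zeros((600,800,3),np.uint8); o[:320,:760]=a; o[320:592,:476]=b; cv2.imwrite("pics/v11.png",o)
E
```

```text
t 22.25 tcp [0.4704 0.0351 0.2015] yaw -91.02 x axis [ 0.032  0.023 -0.999] F [ 1.8 -0.9  1. ] gap 0.599
(0.419, 0.036, 0.2, -91) -> [-0.003  0.002  0.858 -0.004]
```

View pics/v11.png

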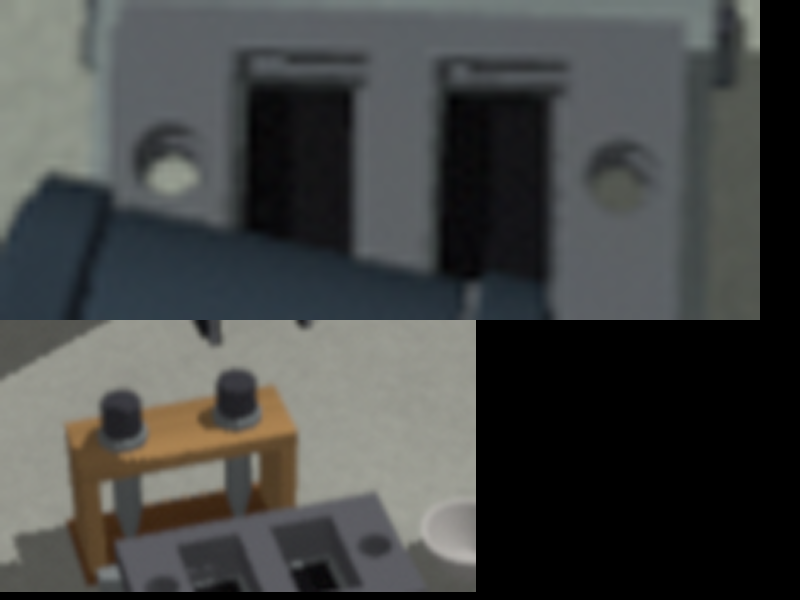

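Run:
```python
from h import *
f=lambda p:((np.array(p)+.5)/8-.5+[255,230])
H=onz("top",f([(170,158),(622,175)]),.11);print(H.round(4),H.mean(0).round(4),np.degrees(np.arctan2(*(H[0]-H[1])[1::-1])))
P((.419,.036,.2,-91),(.419,.036,.106,-91))
```

```text
[[ 0.586   0.0748  0.11  ]
 [ 0.5831 -0.0598  0.11  ]] [0.5846 0.0075 0.11  ] 88.79620217133333
t 22.4 tcp [0.4782 0.0337 0.2028] yaw -90.99 x axis [ 0.043  0.021 -0.999] F [-0.8  0.5 -0.3] gap 0.598
(0.419, 0.036, 0.2, -91) -> [ 0.004 -0.02   0.988  0.002]
(0.419, 0.036, 0.106, -91) -> [1.569 0.014 1.055 0.002]
```

Emit:
step_arm(increments=[0, 0, 0.5, 0, 0.4, 0, 0, 1, 0, 0.4, 0, 0, 1, 0, 0.4, 0, 0, 1, 0, 0.4, 0, 0, 0, 0, 0.4])

```text
t: 23.02
tcp_pos: [0.4735, 0.0347, 0.2017]
tool_rot: [0.719, 0.002, -0.695, -0.014]
force: [2.2, -1.0, -0.6]
finger_gap: 0.598
```

Emit:
step_arm(increments=[0, 0, 0.5, 0, 0.4, 0, 0, 0.9, 0, 0.4, 0, 0, 0.9, 0, 0.4, 0, 0, 0.9, 0, 0.4, 0, 0, -0.1, 0, 0.4])

```text
t: 23.65
tcp_pos: [0.4755, 0.0354, 0.201]
tool_rot: [0.717, 0.002, -0.697, -0.015]
force: [1.3, 0.5, 0.5]
finger_gap: 0.603
```

Emit:
step_arm(increments=[0, 0, 0.5, 0, 0.4, 0, 0, 0.9, 0, 0.4, 0, 0, 0.9, 0, 0.4, 0, 0, 0.9, 0, 0.4, 0, 0, -0.1, 0, 0.4])

```text
t: 24.28
tcp_pos: [0.4778, 0.0362, 0.2004]
tool_rot: [0.714, 0.002, -0.7, -0.015]
force: [1.5, 0.3, -0.4]
finger_gap: 0.603
```

Run:
```python
from h import *
P((.419,.036,.2,-91))
```

```text
t 24.27 tcp [0.4778 0.0362 0.2004] yaw -91.06 x axis [ 0.021  0.025 -0.999] F [ 1.5  0.3 -0.4] gap 0.603
(0.419, 0.036, 0.2, -91) -> [-0.014  0.021  0.979 -0.011]
```

Emit:
step_arm(increments=[0, 0.02, 0.4, 0, 0.4, 0, 0.02, 0.8, 0, 0.4, 0, 0.02, 0.98, 0, 0.4, 0.4, 0.02, 0.98, 0, 0.4, 0.4, 0.02, 0.98, 0, 0.4])

```text
t: 24.9
tcp_pos: [0.4198, 0.0366, 0.1746]
tool_rot: [0.714, 0.002, -0.7, -0.016]
force: [0.5, -0.4, 0.9]
finger_gap: 0.599
```

Run:
```python
from h import *
P((.419,.036,.15,-91),(.419,.036,.1065,-91))
```

```text
t 24.9 tcp [0.4198 0.0366 0.1746] yaw -91.07 x axis [ 0.02   0.025 -0.999] F [ 0.5 -0.4  0.9] gap 0.599
(0.419, 0.036, 0.15, -91) -> [ 0.41   0.02   0.022 -0.015]
(0.419, 0.036, 0.1065, -91) -> [ 1.134  0.039  0.036 -0.015]
```

Emit:
step_arm(increments=[0.4, 0.02, 0.02, 0, 0.4, 0.8, 0.03, 0.03, 0, 0.4, 1.13, 0.04, 0.035, 0, 0.4, 1.13, 0.04, 0.035, 0, 0.4, 1.13, 0.04, 0.035, 0, 0.4])

```text
t: 25.52
tcp_pos: [0.4202, 0.0357, 0.1075]
tool_rot: [0.715, 0.002, -0.699, -0.016]
force: [-0.3, 0.4, -0.1]
finger_gap: 0.602
```

Emit:
step_arm(increments=[0, 0, 0, 0, 1, 0, 0, 0, 0, 1, 0, 0, 0, 0, 1, 0, 0, 0, 0, 1, 0, 0, 0, 0, 1], grip_force=50)

```text
t: 26.15
tcp_pos: [0.4212, 0.0355, 0.1086]
tool_rot: [0.716, 0.002, -0.698, -0.015]
force: [-0.3, -0.8, 5.7]
finger_gap: 0.302
```

Run:
```python
from h import *
P((.419,.036,.24,-91))
```

```text
t 26.15 tcp [0.4212 0.0355 0.1086] yaw -91.06 x axis [ 0.025  0.024 -0.999] F [-0.3 -0.8  5.7] gap 0.302
(0.419, 0.036, 0.24, -91) -> [-2.189 -0.061 -0.016 -0.012]
```

Emit:
step_arm(increments=[-0.5, 0, 0, 0, 1, -1, -0.02, 0, 0, 1, -1.5, -0.04, -0.01, 0, 1, -2.19, -0.06, -0.016, 0, 1, -2.19, -0.06, -0.016, 0, 1])

```text
t: 26.78
tcp_pos: [0.4209, 0.0356, 0.2429]
tool_rot: [0.718, 0.002, -0.695, -0.015]
force: [0.2, -0.1, -2.1]
finger_gap: 0.306
```

Run:
```python
from h import *
P((.587,.0745,.236,-91),(.587,.0745,.222,-91))
```

```text
t 26.77 tcp [0.4209 0.0356 0.2429] yaw -91.04 x axis [ 0.033  0.022 -0.999] F [ 0.2 -0.1 -2.1] gap 0.306
(0.587, 0.0745, 0.236, -91) -> [ 0.221 -0.695 -2.75  -0.007]
(0.587, 0.0745, 0.222, -91) -> [ 0.454 -0.69  -2.743 -0.007]
```

Emit:
step_arm(increments=[0.05, -0.2, -0.7, 0, 1, 0.1, -0.35, -1.4, 0, 1, 0.15, -0.53, -2.1, 0, 1, 0.22, -0.69, -2.74, 0, 1, 0.45, -0.69, -2.74, 0, 1])

```text
t: 27.4
tcp_pos: [0.5895, 0.0749, 0.2209]
tool_rot: [0.719, 0.002, -0.695, -0.014]
force: [0.0, 0.1, -2.6]
finger_gap: 0.302
```

Emit:
step_arm(increments=[0, 0, 0, 0, 1, 0, 0, 0, 0, 1, 0, 0, 0, 0, 1, 0, 0, 0, 0, 1, 0, 0, 0, 0, 1])

```text
t: 28.02
tcp_pos: [0.5895, 0.0748, 0.2214]
tool_rot: [0.72, 0.002, -0.694, -0.014]
force: [0.4, 0.1, -1.9]
finger_gap: 0.307
```

Run:
```python
from h import *
P((.587,.0745,.222,-91),(.587,.0745,.19,-91))
t=snapshot("top"); s=snapshot("scene")
cv2.imwrite("pics/raw_s.png",s)
a=cv2.resize(t[200:270,245:345],None,fx=4,fy=4,interpolation=cv2.INTER_CUBIC)
b=cv2.resize(s[110:260,285:385],None,fx=4,fy=4,interpolation=cv2.INTER_CUBIC)
o=np.zeros((600,800,3),np.uint8); o[:280,:400]=a; o[:600,400:800]=b; cv2.imwrite("pics/v12.png",o)
```

```text
t 28.02 tcp [0.5895 0.0748 0.2214] yaw -90.99 x axis [ 0.036  0.022 -0.999] F [ 0.4  0.1 -1.9] gap 0.307
(0.587, 0.0745, 0.222, -91) -> [-0.011  0.005  0.042  0.001]
(0.587, 0.0745, 0.19, -91) -> [0.521 0.017 0.061 0.001]
```

View pics/v12.png

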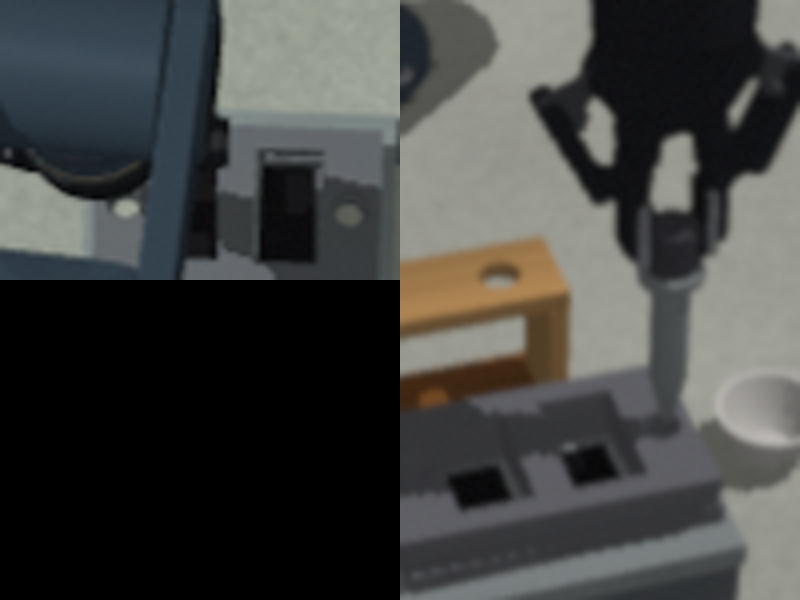

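Emit:
step_arm(increments=[0.1, 0, 0.01, 0, 1, 0.2, 0.005, 0.02, 0, 1, 0.3, 0.01, 0.03, 0, 1, 0.4, 0.01, 0.04, 0, 1, 0.4, 0.01, 0.04, 0, 1])

```text
t: 28.75
tcp_pos: [0.5875, 0.0748, 0.1963]
tool_rot: [0.719, 0.002, -0.695, -0.014]
force: [-0.6, 0.1, -2.1]
finger_gap: 0.3
```

Run:
```python
from h import *
P((.588,.0745,.18,-91),(.588,.0745,.15,-91))
```

```text
t 28.75 tcp [0.5875 0.0748 0.1963] yaw -91.0 x axis [ 0.034  0.022 -0.999] F [-0.6  0.1 -2.1] gap 0.3
(0.588, 0.0745, 0.18, -91) -> [0.272 0.011 0.    0.001]
(0.588, 0.0745, 0.15, -91) -> [0.772 0.023 0.017 0.001]
```

Emit:
step_arm(increments=[0.08, 0, 0, 0, 1, 0.16, 0.005, 0, 0, 1, 0.24, 0.01, 0.005, 0, 1, 0.32, 0.01, 0.005, 0, 1, 0.4, 0.01, 0.005, 0, 1])

```text
t: 29.38
tcp_pos: [0.587, 0.0747, 0.1719]
tool_rot: [0.718, 0.002, -0.696, -0.014]
force: [-2.3, -1.5, -1.6]
finger_gap: 0.303
```

Run:
```python
from h import *
P((.588,.0745,.15,-91))
```

```text
t 29.38 tcp [0.587  0.0747 0.1719] yaw -90.98 x axis [ 0.032  0.022 -0.999] F [-2.3 -1.5 -1.6] gap 0.303
(0.588, 0.0745, 0.15, -91) -> [ 0.365  0.011 -0.005  0.005]
```

Emit:
step_arm(increments=[0.08, 0, 0, 0, 1, 0.16, 0, 0, 0, 1, 0.24, 0, 0, 0, 1, 0.32, 0, 0, 0, 1, 0.35, 0, 0, 0, 1])

```text
t: 30.0
tcp_pos: [0.5879, 0.075, 0.151]
tool_rot: [0.718, 0.002, -0.696, -0.014]
force: [-2.7, -0.2, 3.5]
finger_gap: 0.301
```

Emit:
step_arm(increments=[0.08, 0, 0, 0, 1, 0.16, 0, 0, 0, 1, 0.24, 0, 0, 0, 1, 0.32, 0, 0, 0, 1, 0.35, 0, 0, 0, 1])

```text
t: 30.62
tcp_pos: [0.5886, 0.0746, 0.1295]
tool_rot: [0.718, 0.001, -0.696, -0.013]
force: [-2.0, -5.0, 3.0]
finger_gap: 0.304
```

Emit:
step_arm(increments=[0.04, 0, 0, 0, 1, 0.08, 0, 0, 0, 1, 0.13, 0, 0, 0, 1, 0.13, 0, 0, 0, 1, 0.13, 0, 0, 0, 1])

```text
t: 31.25
tcp_pos: [0.5886, 0.0745, 0.1227]
tool_rot: [0.718, 0.001, -0.696, -0.013]
force: [-5.2, -4.5, 10.0]
finger_gap: 0.307
```

Run:
```python
from h import *
P()
```

```text
t 31.25 tcp [0.5886 0.0745 0.1227] yaw -90.92 x axis [ 0.032  0.02  -0.999] F [-5.2 -4.5 10. ] gap 0.307
```

Emit:
step_arm(increments=[0, 0, 0, 0, 0.4, 0, 0, 0, 0, 0.4, -0.4, 0, 0, 0, 0.4, -0.8, 0, 0, 0, 0.4, -0.8, 0, 0, 0, 1])

```text
t: 31.88
tcp_pos: [0.5889, 0.074, 0.1721]
tool_rot: [0.72, 0.001, -0.694, -0.013]
force: [0.1, -1.1, -0.3]
finger_gap: 0.402
```

Emit:
step_arm(increments=[0, 0, 0, 0, 1, 0, 0, 0, 0, 1, 0, 0, 0, 0, 1, 0.2, 0, 0, 0, 1, 0.35, 0, 0, 0, 1])

```text
t: 32.5
tcp_pos: [0.5892, 0.0744, 0.1499]
tool_rot: [0.719, 0.001, -0.694, -0.013]
force: [-0.0, 0.2, -0.7]
finger_gap: 0.001
```

Emit:
step_arm(increments=[0.07, 0, 0, 0, 1, 0.14, 0, 0, 0, 1, 0.14, 0, 0, 0, 1, 0.14, 0, 0, 0, 1, 0.14, 0, 0, 0, 1])

```text
t: 33.12
tcp_pos: [0.5889, 0.0747, 0.1424]
tool_rot: [0.719, 0.002, -0.695, -0.013]
force: [-2.4, 0.2, 5.9]
finger_gap: 0.003
```

Run:
```python
from h import *
P()
```

```text
t 33.12 tcp [0.5889 0.0747 0.1424] yaw -90.91 x axis [ 0.034  0.02  -0.999] F [-2.4  0.2  5.9] gap 0.003
```

Run:
```python
from h import *
P((.589,.074,.21,-91),(.4185,-.0428,.20,-91))
```

```text
t 33.12 tcp [0.5889 0.0747 0.1424] yaw -90.91 x axis [ 0.034  0.02  -0.999] F [-2.4  0.2  5.9] gap 0.003
(0.589, 0.074, 0.21, -91) -> [-1.126 -0.012 -0.041  0.019]
(0.4185, -0.0428, 0.2, -91) -> [-1.097  1.982  2.772  0.019]
```

Emit:
step_arm(increments=[-0.6, 0, 0, 0, 1, -1.1, 0, 0, 0, 1, -1.1, 0, 0, 0, 0.6, -1.1, 0, 0, 0, 0.4, -1.1, 0, 0, 0, 0.4])

```text
t: 33.75
tcp_pos: [0.5857, 0.0733, 0.2069]
tool_rot: [0.718, 0.002, -0.696, -0.013]
force: [0.8, 1.1, -0.0]
finger_gap: 0.594
```

Run:
```python
from h import *
P((.4185,-.0428,.20,-91))
```

```text
t 33.75 tcp [0.5857 0.0733 0.2069] yaw -90.92 x axis [ 0.032  0.02  -0.999] F [ 0.8  1.1 -0. ] gap 0.594
(0.4185, -0.0428, 0.2, -91) -> [-0.013  1.982  2.756  0.016]
```

Emit:
step_arm(increments=[0, 0.5, 0.7, 0, 0.4, 0, 1, 1.4, 0, 0.4, 0, 1.5, 2.1, 0, 0.4, 0, 1.98, 2.76, 0, 0.4, 0, 1.98, 2.76, 0, 0.4])

```text
t: 34.38
tcp_pos: [0.4147, -0.043, 0.1982]
tool_rot: [0.716, 0.001, -0.698, -0.015]
force: [-0.2, 0.9, 0.2]
finger_gap: 0.602
```

Emit:
step_arm(increments=[0.3, 0, 0, 0, 0.4, 0.3, 0, 0, 0, 0.4, 0.3, 0, 0, 0, 0.4, 0.3, 0, 0, 0, 0.4, 0.3, 0, 0, 0, 0.4])

```text
t: 35.0
tcp_pos: [0.4156, -0.0426, 0.1805]
tool_rot: [0.717, 0.001, -0.697, -0.015]
force: [-0.2, 0.2, 0.4]
finger_gap: 0.598
```

Run:
```python
from h import *
P((.4185,-.0428,.107,-91))
```

```text
t 35.0 tcp [ 0.4156 -0.0426  0.1805] yaw -91.11 x axis [ 0.028  0.022 -0.999] F [-0.2  0.2  0.4] gap 0.598
(0.4185, -0.0428, 0.107, -91) -> [ 1.225  0.03  -0.015 -0.021]
```

Emit:
step_arm(increments=[0.4, 0.01, -0.01, 0, 0.4, 0.8, 0.02, -0.01, 0, 0.4, 1.22, 0.03, -0.01, 0, 0.4, 1.22, 0.03, -0.01, 0, 0.4, 1.22, 0.03, -0.01, 0, 0.4])

```text
t: 35.62
tcp_pos: [0.4186, -0.0429, 0.1079]
tool_rot: [0.717, 0.001, -0.697, -0.015]
force: [0.0, -0.9, 0.6]
finger_gap: 0.604
```

Emit:
step_arm(increments=[0, 0, 0, 0, 1, 0, 0, 0, 0, 1, 0, 0, 0, 0, 1, 0, 0, 0, 0, 1, 0, 0, 0, 0, 1])

```text
t: 36.25
tcp_pos: [0.4193, -0.0433, 0.1091]
tool_rot: [0.718, 0.0, -0.696, -0.014]
force: [-0.5, -0.7, 5.5]
finger_gap: 0.306
```

Emit:
step_arm(increments=[-0.5, 0, 0, 0, 1, -1, -0.02, 0, 0, 1, -1.5, -0.04, -0.01, 0, 1, -2.19, -0.06, -0.016, 0, 1, -2.19, -0.06, -0.016, 0, 1])

```text
t: 36.88
tcp_pos: [0.418, -0.043, 0.2434]
tool_rot: [0.72, -0.0, -0.693, -0.013]
force: [-0.3, 0.1, -2.6]
finger_gap: 0.304
```

Run:
```python
from h import *
P((.586,-.0605,.236,-91),(.586,-.0605,.222,-91))
```

```text
t 36.88 tcp [ 0.418  -0.043   0.2434] yaw -91.06 x axis [ 0.039  0.017 -0.999] F [-0.3  0.1 -2.6] gap 0.304
(0.586, -0.0605, 0.236, -91) -> [ 0.227  0.242 -2.798 -0.012]
(0.586, -0.0605, 0.222, -91) -> [ 0.46   0.247 -2.789 -0.012]
```

Emit:
step_arm(increments=[0.05, 0.06, -0.7, 0, 1, 0.1, 0.12, -1.4, 0, 1, 0.15, 0.18, -2.1, 0, 1, 0.22, 0.24, -2.77, 0, 1, 0.45, 0.24, -2.77, 0, 1])

```text
t: 37.5
tcp_pos: [0.5876, -0.0608, 0.2214]
tool_rot: [0.721, -0.001, -0.692, -0.012]
force: [-0.7, 0.2, -2.9]
finger_gap: 0.308
```

Emit:
step_arm(increments=[0, 0, 0, 0, 1, 0, 0, 0, 0, 1, 0, 0, 0, 0, 1, 0, 0, 0, 0, 1, 0, 0, 0, 0, 1])

```text
t: 38.12
tcp_pos: [0.5876, -0.0608, 0.2219]
tool_rot: [0.722, -0.001, -0.692, -0.012]
force: [0.4, -0.2, -2.0]
finger_gap: 0.303
```

Run:
```python
from h import *
P((.586,-.0605,.197,-91))
crop("scene",250,150,380,260,6,"v13")
```

```text
t 38.12 tcp [ 0.5876 -0.0608  0.2219] yaw -91.04 x axis [ 0.042  0.016 -0.999] F [ 0.4 -0.2 -2. ] gap 0.303
(0.586, -0.0605, 0.197, -91) -> [ 0.413  0.002  0.044 -0.009]
```

View pics/v13.png

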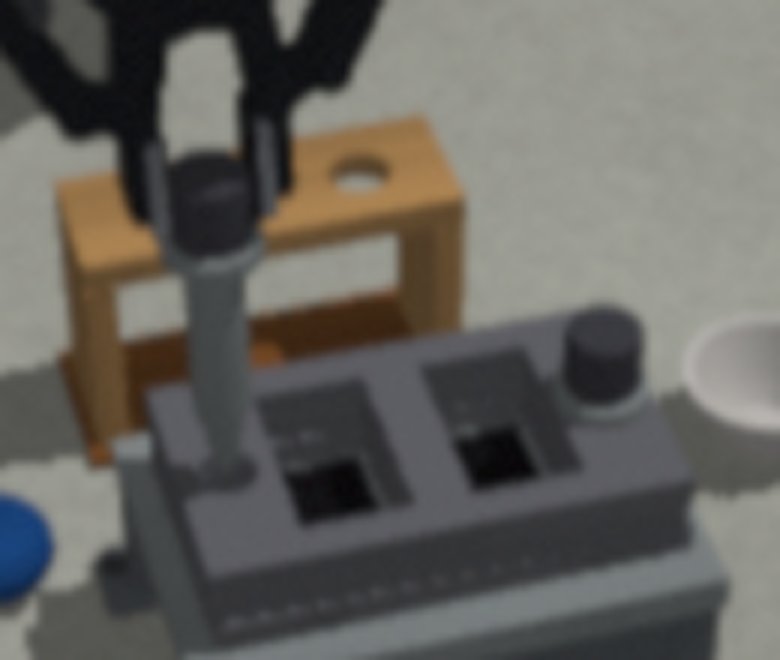

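Emit:
step_arm(increments=[0.1, 0, 0.01, 0, 1, 0.2, 0, 0.02, 0, 1, 0.3, 0, 0.03, 0, 1, 0.41, 0, 0.035, 0, 1, 0.41, 0, 0.035, 0, 1])

```text
t: 38.8
tcp_pos: [0.5859, -0.0602, 0.1962]
tool_rot: [0.721, -0.001, -0.693, -0.013]
force: [0.6, -0.0, -2.4]
finger_gap: 0.303
```

Emit:
step_arm(increments=[0.08, 0, 0, 0, 1, 0.16, 0, 0, 0, 1, 0.24, 0, 0, 0, 1, 0.3, 0, 0, 0, 1, 0.3, 0, 0, 0, 1])

```text
t: 39.42
tcp_pos: [0.5863, -0.0597, 0.1776]
tool_rot: [0.721, -0.0, -0.693, -0.013]
force: [-1.2, 0.5, -2.2]
finger_gap: 0.303
```

Emit:
step_arm(increments=[0.08, 0, 0.005, 0, 1, 0.16, 0, 0.01, 0, 1, 0.24, 0, 0.01, 0, 1, 0.32, 0, 0.01, 0, 1, 0.36, 0, 0.01, 0, 1])

```text
t: 40.05
tcp_pos: [0.5866, -0.0595, 0.1557]
tool_rot: [0.721, -0.0, -0.693, -0.013]
force: [-3.6, -1.4, 0.2]
finger_gap: 0.303
```

Run:
```python
from h import *
P()
```

```text
t 40.05 tcp [ 0.5866 -0.0595  0.1557] yaw -91.04 x axis [ 0.039  0.017 -0.999] F [-3.6 -1.4  0.2] gap 0.303
```

Smooth; continue to home (TCP ≈ 0.123).

Emit:
step_arm(increments=[0.08, 0, 0.005, 0, 1, 0.16, 0, 0.01, 0, 1, 0.24, 0, 0.015, 0, 1, 0.32, 0, 0.015, 0, 1, 0.4, 0, 0.02, 0, 1])

```text
t: 40.67
tcp_pos: [0.5864, -0.0596, 0.1314]
tool_rot: [0.721, -0.001, -0.693, -0.012]
force: [-2.4, -4.4, 0.5]
finger_gap: 0.305
```

Emit:
step_arm(increments=[0.05, 0, 0, 0, 1, 0.1, 0, 0, 0, 1, 0.15, 0, 0, 0, 1, 0.15, 0, 0, 0, 1, 0.15, 0, 0, 0, 1])

```text
t: 41.3
tcp_pos: [0.5863, -0.0596, 0.1234]
tool_rot: [0.72, -0.001, -0.693, -0.012]
force: [-5.4, -4.2, 8.1]
finger_gap: 0.306
```

Release, rise, press the top with shut fingers.

Emit:
step_arm(increments=[0, 0, 0, 0, 0.4, 0, 0, 0, 0, 0.4, -0.4, 0, 0, 0, 0.4, -0.8, 0, 0, 0, 0.4, -0.8, 0, 0, 0, 1])

```text
t: 41.92
tcp_pos: [0.5864, -0.0604, 0.1731]
tool_rot: [0.722, -0.001, -0.691, -0.012]
force: [-0.4, 0.4, 0.1]
finger_gap: 0.402
```

Emit:
step_arm(increments=[0, 0, 0, 0, 1, 0, 0, 0, 0, 1, 0, 0, 0, 0, 1, 0.2, 0, 0, 0, 1, 0.37, 0, 0, 0, 1])

```text
t: 42.55
tcp_pos: [0.587, -0.0599, 0.1496]
tool_rot: [0.722, -0.001, -0.692, -0.012]
force: [-0.1, -0.5, 0.2]
finger_gap: 0.002
```

Emit:
step_arm(increments=[0.07, 0, 0, 0, 1, 0.15, 0, 0, 0, 1, 0.15, 0, 0, 0, 1, 0.15, 0, 0, 0, 1, 0.15, 0, 0, 0, 1])

```text
t: 43.18
tcp_pos: [0.5867, -0.0599, 0.1425]
tool_rot: [0.722, -0.001, -0.692, -0.011]
force: [-5.1, 0.3, 13.1]
finger_gap: 0.002
```

Run:
```python
from h import *
P()
```

```text
t 43.17 tcp [ 0.5867 -0.0599  0.1425] yaw -90.98 x axis [ 0.042  0.015 -0.999] F [-5.1  0.3 13.1] gap 0.002
```

Run:
```python
from h import *
print("jar",onz("top",[(470,208)],.085))
p=lever(90,-.042)
P((.587,-.06,.2,-91),(*p,.2,-91))
print("from (p,.078):")
for ph,o in[(90,-.026),(75,-.025),(55,-.026),(35,-.026),(20,-.025),(5,-.0225),(-1,-.0215)]: print(ph,end=" ");plan([(*lever(ph,o),.078,-91)],(*p,.078,-91))
```

```text
jar [[ 0.70139941 -0.39880114  0.085     ]]
t 43.17 tcp [ 0.5867 -0.0599  0.1425] yaw -90.98 x axis [ 0.042  0.015 -0.999] F [-5.1  0.3 13.1] gap 0.002
(0.587, -0.06, 0.2, -91) -> [-0.957 -0.013 -0.044  0.003]
(np.float64(0.622118623177969), np.float64(-0.3459069549976013), 0.2, -91) -> [-1.002e+00  4.741e+00 -7.140e-01  3.000e-03]
from (p,.078):
90 (np.float64(0.6212812478780819), np.float64(-0.3299288824415282), 0.078, -91) -> [-0.    -0.266  0.019  0.   ]
75 (np.float64(0.6248867028044927), np.float64(-0.3128534272336319), 0.078, -91) -> [-0.    -0.552 -0.037  0.   ]
55 (np.float64(0.623711822067657), np.float64(-0.29177991402488657), 0.078, -91) -> [-0.    -0.902 -0.011  0.   ]
35 (np.float64(0.6147845678255931), np.float64(-0.2715911112929906), 0.078, -91) -> [-0.    -1.236  0.144  0.   ]
20 (np.float64(0.6028651777729946), np.float64(-0.25884361677221235), 0.078, -91) -> [-0.    -1.445  0.346  0.   ]
5 (np.float64(0.5865104644166748), np.float64(-0.2498205707086987), 0.078, -91) -> [-0.    -1.591  0.621  0.   ]
-1 (np.float64(0.579401751603427), np.float64(-0.2476415208994315), 0.078, -91) -> [-0.    -1.625  0.74   0.   ]
```

Emit:
step_arm(increments=[-0.5, 0, 0, 0, 1, -0.95, 0, 0, 0, 1, -0.95, 0, 0, 0, 1, -0.95, 0.9, 0, 0, 1, -0.95, 1.8, 0, 0, 1])

```text
t: 43.8
tcp_pos: [0.5821, -0.1688, 0.1966]
tool_rot: [0.721, 0.0, -0.693, -0.011]
force: [1.0, -0.2, 0.6]
finger_gap: -0.002
```

Run:
```python
from h import *
P((*lever(90,-.042),.2,-91))
```

```text
t 43.8 tcp [ 0.5821 -0.1688  0.1966] yaw -90.86 x axis [ 0.041  0.015 -0.999] F [ 1.  -0.2  0.6] gap -0.002
(np.float64(0.622118623177969), np.float64(-0.3459069549976013), 0.2, -91) -> [-0.075  2.939 -0.715  0.028]
```

Emit:
step_arm(increments=[0, 0.9, -0.2, 0, 1, 0, 1.8, -0.4, 0, 1, -0.07, 2.94, -0.7, 0, 1, -0.07, 2.94, -0.7, 0, 1, -0.07, 2.94, -0.7, 0, 1])

```text
t: 44.42
tcp_pos: [0.6204, -0.3459, 0.1977]
tool_rot: [0.72, 0.0, -0.693, -0.012]
force: [-1.1, 0.7, 0.5]
finger_gap: -0.0
```

Run:
```python
from h import *
P((*lever(90,-.042),.078,-91))
```

```text
t 44.42 tcp [ 0.6204 -0.3459  0.1977] yaw -90.93 x axis [ 0.038  0.018 -0.999] F [-1.1  0.7  0.5] gap -0.0
(np.float64(0.622118623177969), np.float64(-0.3459069549976013), 0.078, -91) -> [1.995 0.037 0.047 0.013]
```

Emit:
step_arm(increments=[0.5, 0.01, 0.01, 0, 1, 1.0, 0.02, 0.02, 0, 1, 1.5, 0.03, 0.03, 0, 1, 2.0, 0.04, 0.05, 0, 1, 2.0, 0.04, 0.05, 0, 1])

```text
t: 45.05
tcp_pos: [0.6197, -0.342, 0.0743]
tool_rot: [0.718, 0.003, -0.696, -0.014]
force: [-0.2, 0.2, -0.1]
finger_gap: -0.003
```

Run:
```python
from h import *
P(*[(*lever(ph,o),.078,-91) for ph,o in[(90,-.026),(80,-.025),(68,-.0255),(55,-.026),(45,-.026)]])
im=snapshot("scene"); v=im.max(2)
for n,c in(("a",(.585,.075)),("b",(.5825,-.0603))):
    u=px("scene",[[*c,.13]])[0]; x0,y0=int(u[0])-12,int(u[1])-14
    r=cv2.resize(v[y0:y0+28,x0:x0+24],None,fx=4,fy=4,interpolation=cv2.INTER_CUBIC); m=(r<72).astype(np.uint8)
    k,l,st,ce=cv2.connectedComponentsWithStats(m); i=1+st[1:,4].argmax(); print(n,"dark grip box px",st[i,:4]/4+[x0,y0,0,0],"centroid",ce[i]/4+[x0,y0],"expect centre home",px("scene",[[*c,.129]])[0],"top",px("scene",[[*c,.142]])[0],"flange",px("scene",[[*c,.116]])[0])
```

```text
t 45.05 tcp [ 0.6197 -0.342   0.0743] yaw -90.83 x axis [ 0.032  0.024 -0.999] F [-0.2  0.2 -0.1] gap -0.003
(np.float64(0.6212812478780819), np.float64(-0.3299288824415282), 0.078, -91) -> [-0.055 -0.203 -0.026  0.034]
(np.float64(0.6241372401161404), np.float64(-0.3183120904676867), 0.078, -91) -> [-0.049 -0.398 -0.07   0.034]
(np.float64(0.6253426173225135), np.float64(-0.305598989388474), 0.078, -91) -> [-0.044 -0.61  -0.087  0.034]
(np.float64(0.623711822067657), np.float64(-0.29177991402488657), 0.078, -91) -> [-0.039 -0.84  -0.057  0.034]
(np.float64(0.6201313406312261), np.float64(-0.28129499588764145), 0.078, -91) -> [-0.037 -1.013  0.006  0.034]
a dark grip box px [337.   202.25  19.75  18.75] centroid [347.20950888 211.85945664] expect centre home [349.88921851 207.79431477] top [350.15556058 203.00619431] flange [349.62656822 212.50153071]
b dark grip box px [274. 205.  24.  28.] centroid [285.40630133 218.74589368] expect centre home [286.45104622 220.36443106] top [286.15705851 215.55656785] flange [286.74061125 225.08789293]
```

Emit:
step_arm(increments=[-0.05, -0.2, -0.03, 0, 1, -0.05, -0.4, -0.07, 0, 1, -0.05, -0.61, -0.09, 0, 1, -0.04, -0.84, -0.06, 0, 1, -0.04, -1.01, 0, 0, 1])

```text
t: 45.72
tcp_pos: [0.6222, -0.2821, 0.0805]
tool_rot: [0.72, 0.002, -0.694, -0.012]
force: [0.7, -2.4, 1.0]
finger_gap: -0.001
```

Run:
```python
from h import *
P(*[(*lever(ph,o),.078,-91) for ph,o in[(35,-.026),(25,-.0255),(12,-.024),(3,-.022),(-1,-.0215)]])
```

```text
t 45.73 tcp [ 0.6222 -0.2821  0.0805] yaw -90.82 x axis [ 0.036  0.02  -0.999] F [ 0.7 -2.4  1. ] gap -0.001
(np.float64(0.6147845678255931), np.float64(-0.2715911112929906), 0.078, -91) -> [ 0.041 -0.173  0.128  0.037]
(np.float64(0.607370370709576), np.float64(-0.2627758045672321), 0.078, -91) -> [ 0.04  -0.318  0.254  0.037]
(np.float64(0.5947777191466167), np.float64(-0.25346850340644755), 0.078, -91) -> [ 0.035 -0.47   0.466  0.037]
(np.float64(0.5840000000000001), np.float64(-0.249), 0.078, -91) -> [ 0.03  -0.542  0.647  0.037]
(np.float64(0.579401751603427), np.float64(-0.2476415208994315), 0.078, -91) -> [ 0.028 -0.564  0.724  0.037]
```

Emit:
step_arm(increments=[0.04, -0.17, 0.13, 0, 1, 0.04, -0.32, 0.25, 0, 1, 0.04, -0.47, 0.47, 0, 1, 0.03, -0.54, 0.65, 0, 1, 0.03, -0.56, 0.72, 0, 1])

```text
t: 46.35
tcp_pos: [0.579, -0.2472, 0.0779]
tool_rot: [0.72, 0.002, -0.694, -0.013]
force: [2.3, 0.1, -0.4]
finger_gap: -0.003
```

Emit:
step_arm(increments=[0, 0, 0.08, 0, 1, 0, 0, 0.08, 0, 1, 0, 0, 0.08, 0, 1, 0, 0, 0.08, 0, 1, 0, 0, 0.08, 0, 1])

```text
t: 46.98
tcp_pos: [0.5775, -0.2473, 0.078]
tool_rot: [0.722, 0.001, -0.692, -0.013]
force: [8.5, 2.1, -2.3]
finger_gap: -0.001
```

Run:
```python
from h import *
P()
```

```text
t 46.98 tcp [ 0.5775 -0.2473  0.078 ] yaw -90.92 x axis [ 0.043  0.02  -0.999] F [ 8.5  2.1 -2.3] gap -0.001
```

Emit:
step_arm(increments=[0, 0, 0.1, 0, 1, 0, 0, 0.1, 0, 1, 0, 0, 0.12, 0, 1, 0, 0, 0.12, 0, 1, 0, 0, 0.12, 0, 1])

```text
t: 47.6
tcp_pos: [0.5774, -0.2474, 0.0784]
tool_rot: [0.727, -0.0, -0.686, -0.013]
force: [17.0, 4.3, -7.7]
finger_gap: -0.001
```

Emit:
step_arm(increments=[0, 0, -0.5, 0, 1, 0, 0, -0.7, 0, 1, -1, 0, -0.7, 0, 1, -2, 0, -0.7, 0, 1, -2, 0, -0.7, 0, 1])

```text
t: 48.22
tcp_pos: [0.614, -0.2521, 0.206]
tool_rot: [0.73, -0.002, -0.684, -0.011]
force: [0.3, -0.5, 0.1]
finger_gap: 0.001
```

Emit:
step_arm(increments=[0, 0.9, 0.7, 0, 1, 0, 1.8, 1.4, 0, 1, 0, 2.7, 2.0, 0, 1, 0, 3.5, 2, 0, 1, 0, 4.2, 2, 0, 1])

```text
t: 48.85
tcp_pos: [0.4864, -0.5032, 0.1931]
tool_rot: [0.729, -0.002, -0.685, -0.014]
force: [0.1, 0.5, 0.3]
finger_gap: 0.002
```

Run:
```python
from h import *
P()
im=snapshot("top"); v=im.max(2)
x0,y0=390,248; r=cv2.resize(v[y0:y0+32,x0:x0+45],None,fx=4,fy=4,interpolation=cv2.INTER_CUBIC)
m=(r<45).astype(np.uint8); k,l,st,ce=cv2.connectedComponentsWithStats(m)
for i in range(1,k):
    if st[i,4]>200: print(st[i],(ce[i]+.5)/4-.5+[x0,y0],onz("top",[(ce[i]+.5)/4-.5+[x0,y0]],.097))
o=cv2.imread("pics/top0.png"); d=cv2.absdiff(im,o).max(2)
print("valve area diff vs start",(d[245:290,388:472]>40).sum())
for (n,c) in(("bowl",(238,284)),("stone",(361,291)),("blue",(211,196)),("pot",(359,180)),("jar",(469,208)),("brush",(275,178))):
    print(n,(d[c[1]-16:c[1]+16,c[0]-16:c[0]+16]>40).sum())
x0,y0=255,220; s=cv2.resize(v[y0:y0+50,x0:x0+95],None,fx=4,fy=4,interpolation=cv2.INTER_CUBIC)
m=(s<70).astype(np.uint8); k,l,st,ce=cv2.connectedComponentsWithStats(m)
for i in range(1,k):
    if st[i,4]>300: print("dark",st[i,2:],onz("top",[(ce[i]+.5)/4-.5+[x0,y0]],.14).round(4))
```

```text
t 48.85 tcp [ 0.4864 -0.5032  0.1931] yaw -91.26 x axis [ 0.062  0.016 -0.998] F [0.1 0.5 0.3] gap 0.002
[  36   55   92   40 2858] [410.20923723 266.36126662] [[ 0.55217997 -0.24729075  0.097     ]]
valve area diff vs start 273
bowl 15
stone 31
blue 0
pot 0
jar 0
brush 0
dark [ 15  43 421] [[ 0.6149 -0.0885  0.14  ]]
dark [ 120  113 8676] [[0.58   0.0431 0.14  ]]
dark [  65  113 6481] [[ 0.5782 -0.0212  0.14  ]]
dark [  51   56 1868] [[ 0.5808 -0.063   0.14  ]]
```

Run:
```python
from h import *
cur=snapshot("top"); sc=snapshot("scene")
for nm,im in(("start",cv2.imread("pics/top0.png")),("now",cur)):
    x0,y0=390,248; r=cv2.resize(im.max(2)[y0:y0+32,x0:x0+45],None,fx=4,fy=4,interpolation=cv2.INTER_CUBIC)
    p=np.argwhere(r[:75]<38)[:,::-1].astype(np.float32); (c,wh,a)=cv2.minAreaRect(p); print(nm,"sleeve",np.round(c,1),np.round(wh,1),round(a,1))
g=cv2.resize(cv2.cvtColor(cur[220:270,255:350],cv2.COLOR_BGR2GRAY),None,fx=8,fy=8,interpolation=cv2.INTER_CUBIC)
c=cv2.HoughCircles(g,cv2.HOUGH_GRADIENT,1,150,param1=60,param2=18,minRadius=44,maxRadius=80)
for u,v,r in ([] if c is None else c[0]): print("pin circle",onz("top",[((u+.5)/8-.5+255,(v+.5)/8-.5+220)],.142).round(4),r)
P()
```

```text
start sleeve [81. 60.] [28. 90.] 90.0
now sleeve [81.5 65. ] [18. 89.] 90.0
t 49.0 tcp [ 0.4873 -0.5029  0.1928] yaw -91.29 x axis [ 0.063  0.015 -0.998] F [-0.2  0.  -0.3] gap -0.003
```

```bash
python3 -c "
from station import *
s=sense();print(s['t'],s['qd'].round(3),s['force']);print(sign_off())"
```

```text
49.0 [ 0.045 -0.025  0.056  0.016  0.014  0.004] [-0.19286399  0.02365625 -0.26783628]
the job is handed in; nothing more can be done
None
```

The job is finished and handed in after about 49 s of robot time; sign-off gives no verdict. I shut the valve, pressed the bleed plunger down and laid both table frames on frame0. I then drove both pins home and turned the air back on.

**What the last checks showed:**
- **Valve:** at both ends it held still as I pushed harder (15–19 N shut, 17 N open), so I took it as on its stops. A picture showed the lever across the pipe when shut. For the open end I used force and the lever's place in the image only.
- **Bleed plunger:** it was pressed about 12.7 mm, with 27 N at the stop.
- **Frames:** only two were on the table. I nudged the top two into line after placing. The top frame then measured about 1 mm and 0.2° from my bed estimate, before the pins went in.
- **Pins:** both went in with little force. Pressed from above, their tops stopped at 142.4 mm and 142.5 mm, against 142 mm expected when home.
- **Bystanders:** before-and-after images of the six things showed almost no change.

**What was unsure or failed:**
- **Cameras:** the two disagreed by about 3–4 mm in places, more on the pin tops. I relied mostly on the top camera.
- **Pin-top check:** the final circle check found nothing, and I had no viewings left to look at the finished stack. That both pins are home rests on the press heights and, for pin1 only, an earlier picture.
- **Lever position:** it ended about 5 mm further towards open than in the first picture. I put that down to the valve not starting quite fully open.

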